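# Close up the casting bench

## Task

Clear the casting bench for the night: push the lid of every tin fully home before you lift that tin, then stand all the tins in the low metal tray and all the bottles on the plywood riser, each upright on its base and none tipped over on the way. Hang the ear defenders by their headband over the black pipe rail, between its posts, one cup on each side, and leave the orange cup, the tape and the wax figure where they are.

Things in the scene. Friction and masses are not known exactly. Their poses are not given: they have to be found in the camera images.
- tin1: plain metal lever-lid tin with a paper band, round, 66 mm diameter, body 75 mm tall (rim bead to 77 mm), bottom-heavy; about 0.34 kg. Origin: centre of its underside, z up its axis. May be absent (None).
- tin1_lid (a joint): push-in lid of tin1, a metal disc 54 mm across set in the rim: 0 = standing 6 mm proud (lid top 82 mm above the tin's underside), 0.006 = fully home, level with the rim (lid top 76 mm above the underside). Starts 0 to 0.0015. It goes down with about 9 N at its middle, then stops hard, and stays where it is left; it does not come out.
- tin1_top (a point): centre of the top face of tin1's lid
- tin2: plain metal lever-lid tin with a paper band, round, 66 mm diameter, body 75 mm tall (rim bead to 77 mm), bottom-heavy; about 0.34 kg. Origin: centre of its underside, z up its axis. May be absent (None).
- tin2_lid (a joint): push-in lid of tin2, a metal disc 54 mm across set in the rim: 0 = standing 6 mm proud (lid top 82 mm above the tin's underside), 0.006 = fully home, level with the rim (lid top 76 mm above the underside). Starts 0 to 0.0015. It goes down with about 9 N at its middle, then stops hard, and stays where it is left; it does not come out.
- tin2_top (a point): centre of the top face of tin2's lid
- tin3: plain metal lever-lid tin with a paper band, round, 66 mm diameter, body 75 mm tall (rim bead to 77 mm), bottom-heavy; about 0.34 kg. Origin: centre of its underside, z up its axis. May be absent (None).
- tin3_lid (a joint): push-in lid of tin3, a metal disc 54 mm across set in the rim: 0 = standing 6 mm proud (lid top 82 mm above the tin's underside), 0.006 = fully home, level with the rim (lid top 76 mm above the underside). Starts 0 to 0.0015. It goes down with about 9 N at its middle, then stops hard, and stays where it is left; it does not come out.
- tin3_top (a point): centre of the top face of tin3's lid
- bottle1: squat white plastic bottle with a grey screw cap, closed: straight round body 50 mm diameter from the base to 115 mm up, cap 29 mm diameter, 150 mm tall in all; about 0.22 kg. Origin: centre of its underside, z up its axis. May be absent (None).
- bottle2: squat white plastic bottle with a grey screw cap, closed: straight round body 50 mm diameter from the base to 115 mm up, cap 29 mm diameter, 150 mm tall in all; about 0.22 kg. Origin: centre of its underside, z up its axis. May be absent (None).
- tray: fixed low open tray of bare metal, 290 mm (its x) by 170 mm (its y), rim 18 mm high, walls 5 mm thick; for the tins. Origin: centre of its underside on the bench.
- tray_in (a point): centre of the tray's inner floor (280 x 160 mm), axes as the tray's
- riser: fixed low plywood shelf on two end panels, 290 mm (its x) by 170 mm (its y), 60 mm high; for the bottles. Origin: centre of its underside on the bench. Tray and riser may be on either side of the bench.
- riser_top (a point): centre of the riser's upper face, axes as the riser's
- rail: fixed hanging rail: a black pipe 22 mm in diameter and 230 mm long, level, along the rail's y, its top 160 mm above the bench, on two posts at y = +-95 mm (posts 20 mm in diameter, pipe fittings 30 mm). Origin: on the bench under the pipe's middle.
- rail_mid (a point): middle of the pipe, on its top; axes as the rail's (y along the pipe)
- muffs: ear defenders standing on two red cups, stiff headband up: 164 mm wide (their x), 66 deep (y), 160 tall; 0.22 kg. The arch lies in their x-z plane, 80 mm clear between the cups (cups 82 mm tall). The top of the band is a level pad 62 mm long (x), 30 wide (y), 16 thick (underside 144 mm up); beside it the band slopes down. Origin: on the underside, midway between the cups; z up.
- crown (a point): middle of the upper face of the headband's pad
- crown_in (a point): middle of the underside of the headband's pad, 16 mm below point crown
- cup: bystander: orange plastic cup, 72 mm across the rim, 85 mm high; origin at its underside
- tape: bystander: roll of tape lying flat, 82 mm across, 48 mm high; origin at its underside
- figure: bystander: small reddish wax figure, 64 mm foot, 130 mm tall; origin at its underside

How it is judged:
At the end, for the whole second after the job is handed in: Tins upright (0.1 rad) on the tray floor, lids in by over 4.8 of 6 mm; bottles upright (0.1 rad) on the riser; ear defenders hang by the headband pad on the pipe (30 mm across, 75 mm along from its middle, tilt under 0.35 rad); all at rest (x of tin1 in the frame of tray_in between -0.112 and 0.112 m and y of tin1 in the frame of tray_in between -0.052 and 0.052 m and z of tin1 in the frame of tray_in between -0.005 and 0.006 m and value of joint each of tin1_lid, tin2_lid, tin3_lid above 0.0048 m and x of tin2 in the frame of tray_in between -0.112 and 0.112 m and y of tin2 in the frame of tray_in between -0.052 and 0.052 m and z of tin2 in the frame of tray_in between -0.005 and 0.006 m and x of tin3 in the frame of tray_in between -0.112 and 0.112 m and y of tin3 in the frame of tray_in between -0.052 and 0.052 m and z of tin3 in the frame of tray_in between -0.005 and 0.006 m and x of bottle1 in the frame of riser_top between -0.135 and 0.135 m and y of bottle1 in the frame of riser_top between -0.075 and 0.075 m and z of bottle1 in the frame of riser_top between -0.005 and 0.006 m and x of bottle2 in the frame of riser_top between -0.135 and 0.135 m and y of bottle2 in the frame of riser_top between -0.075 and 0.075 m and z of bottle2 in the frame of riser_top between -0.005 and 0.006 m and angle between each of tin1, tin2, tin3, bottle1, bottle2's own z axis and vertical below 0.1 rad and linear speed of each of tin1, tin2, tin3, bottle1, bottle2 below 0.02 m/s and x of crown_in in the frame of rail_mid between -0.03 and 0.03 m and y of crown_in in the frame of rail_mid between -0.075 and 0.075 m and z of crown_in in the frame of rail_mid between -0.006 and 0.012 m and angle between muffs's own z axis and vertical below 0.35 rad and linear speed of muffs below 0.03 m/s and contact force between muffs and rail above 0.4 N); the robot touches nothing.
It fails at once if a tin is lifted off the bench before its lid is home ((height (world z) of tin1 above 0.03 m and value of joint tin1_lid below 0.004 m) or (height (world z) of tin2 above 0.03 m and value of joint tin2_lid below 0.004 m) or (height (world z) of tin3 above 0.03 m and value of joint tin3_lid below 0.004 m)).
It fails at once if a tin or bottle is tipped over (angle between any of tin1, tin2, tin3, bottle1, bottle2's own z axis and vertical above 0.8 rad).
It fails at once if the cup, tape or wax figure is moved (distance of any of cup, tape, figure from where it was at the start of the episode above 0.03 m).
Of tin1, tin2, tin3, bottle1, bottle2 only 3 to 5 are there at a start; the rules pass over those that are not, and their reading is None.
At some moment in a run one of tin1, tin2, tin3 may be knocked a few centimetres aside while the robot is not near it.
It also fails if it takes over 210 s, if anything falls off the work surface, if the arm or the gripper's body presses on something with over 40 N, if the wrist force passes 120 N, or if a joint passes its speed limit or range.

## Robot

A 6-joint arm with a two-finger parallel gripper is mounted at the origin on the work surface. World frame = base frame: x ahead of the robot, y to its left, z up, the work surface at z = 0. Lengths are in m, angles in rad, forces in N, time in s.
With the tool pointing down it reaches from about 0.35 to 0.975 m from the base axis. Payload 4.9 kg.
Tool frame: the origin (TCP) lies at the very end of the fingers, on their centre line; the grasp point (between the pads) lies 19 mm behind it (hold_point_z is the distance from the TCP to the grasp point, in m); x points along the fingers, y is the direction in which the jaws open and shut, and the axes are right-handed (so a half turn about x gives the same grasp; the last joint's range is limited). The gripper opens to 85 mm and grips with 20 to 120 N. Pads are 22 mm wide; open, the fingers measure 114 mm over their backs; the gripper's body (76 mm by 85 mm) begins 54 mm behind the grasp point. The pads swing forward as they close: fully open they stand 13 mm farther back than shut.
Start: joints at [1.205, 0.053, 1.613, -0, 1.476, -0.119], TCP at [0.153, 0.606, 0.231] pointing down, gripper open.
Joint ranges: [-3.01, 3.01], [-1.01, 2.22], [0.06, 2.58], [-1.02, 4.17], [0.09, 2.62], [-3.14, 3.14]. Speed limits (rad/s): [2.57, 2.57, 3.14, 3.14, 3.14, 3.14].

## Interface

Orientations are given as a 3x3 rotation matrix whose columns are the frame's x, y, z axes.
In Python, from plant import * gives the robot as it stands. The module is installed in compiled form; this text tells all that it offers.
- The arm moves only by the tool step_arm, never from a script. Its argument "increments" is a list of rows, each an object of numbers: "wx", "wy", "wz": the turn, a rotation vector about the tool's x, y, z in rad; "x", "y", "z": the shift along the tool's x, y, z in m; "hand": the opening, from 0 (shut) to 1 (fully open). In form: [{"wx": .., "wy": .., "wz": .., "x": .., "y": .., "z": .., "hand": ..}, ...]. A call has 1 to 20 rows; each row is the pose to reach, as a shift and turn from the pose commanded when the call began, along the tool's axes at that moment; what a row does not reach only later rows make up. A row lasts 1/8 s, in which the tool goes at most 62.5 mm and 10.7 degrees, less where a joint would pass 70% of its speed; a pose out of reach is approached as far as the arm can. A call with a gripper value outside its range is refused whole. The fingers move at their own pace and stop on an object; "force" is the grip in N (left out, the last holds). Time passes only in rows, so rows that repeat a pose let the fingers close. It gives the time, the measured TCP pose, the force and the opening at its end, in the units of the state.
- read_state(): the state, without advancing time (a new reading comes with each control period).
- snapshot(name): name is "scene" or "side" or "wrist"; returns a dict with "pixels" (384x512x3 uint8, red, green, blue), "mtx" (3x3 intrinsics, pixels), "R" (3x3) and "t" (3): a world point X has camera coordinates R X + t. Camera axes: x right, y down, z forward; pixel columns grow to the right and rows downward; lengths in m; the calibration is good to about 2 mm. A picture is of the moment at which its call begins. There is no depth.
- finish_job(): hands the job in, once; it reports no verdict.
The state is a dict: "time": time; "joint_positions": joint angles; "dq": joint speeds; "joint_efforts": joint torques, N m; "tcp_pos": TCP position; "orientation": TCP orientation; "contact_force": force on the tool from outside, world axes, zero at the start; "wrist_torque": the same for the moment, N m; "width": opening from 0.0 (shut) to 1.0 (fully open).
Only numpy, scipy, OpenCV 4.12 (cv2) and the standard library are available. Lean on these libraries where they do the work, as an engineer would, in place of code of your own. Each camera call takes 0.05 s, during which the arm holds its last target.

## Working session

There is one attempt and no reset: what is moved stays moved. The work goes in short steps, Python scripts to look and compute and a tool call to move; the robot and the scene stay as the last step left them, time stands still between calls to the robot, and variables do not carry over. Pictures are saved under pics/ and viewed, and the job is handed in when it is done.

Besides the shell and the picture viewer there is one more tool, called after "Call:" as name(argument=value, ...), one argument or row to a line, values as JSON. step_arm: Moves the arm, as the interface text tells. Its arguments: {"type":"object","properties":{"increments":{"type":"array","items":{"type":"object","properties":{"wx":{"type":"number"},"wy":{"type":"number"},"wz":{"type":"number"},"x":{"type":"number"},"y":{"type":"number"},"z":{"type":"number"},"hand":{"type":"number"}}}},"force":{"type":"number"}},"required":["increments"]}

```bash
mkdir -p pics; python3 - <<'E'
from plant import *
import cv2,json
print(read_state())
for n in ["scene","side","wrist"]:
    s=snapshot(n); cv2.imwrite(f"pics/{n}0.png",cv2.cvtColor(s["pixels"],cv2.COLOR_RGB2BGR))
    print(n,s["mtx"].tolist(),s["R"].tolist(),s["t"].tolist())
E
```

```text
{'time': 0.0, 'joint_positions': array([ 1.20500388e+00,  5.33639819e-02,  1.61429395e+00, -1.34719637e-05,
        1.47599067e+00, -1.19005856e-01]), 'dq': array([ 0.00040367, -0.00067026, -0.00027085,  0.00108458, -0.00027322,
       -0.00063091]), 'joint_efforts': array([-4.30780165e-04, -3.93665814e+01, -3.70183575e+01, -2.80497972e-05,
        6.93685783e-03, -1.04534612e-05]), 'tcp_pos': array([0.15246386, 0.60547831, 0.23005863]), 'orientation': array([[-7.22868925e-04,  2.44287191e-01,  9.69702659e-01],
       [-1.92473068e-03,  9.69700776e-01, -2.44288151e-01],
       [-9.99997886e-01, -2.04300477e-03, -2.30779507e-04]]), 'contact_force': array([ 0.58156638, -0.49886403,  0.66414746]), 'wrist_torque': array([-0.01356298, -0.03467677,  0.02675609]), 'width': 1.001896280994712}
scene [[379.5331432169288, 0.0, 253.13234256616644], [0.0, 379.5331432169288, 198.60771330384273], [0.0, 0.0, 1.0]] [[0.3444491601061056, 0.9387124406410376, -0.013180663410640482], [0.7349043975898307, -0.2783475772201964, -0.618415841209436], [-0.5841834493592968, 0.20332628959726992, -0.7857404898904478]] [-0.18672535394402598, -0.3688078681667445, 1.48293157489863]
side [[377.19146704036035, 0.0, 256.0984632299822], [0.0, 377.19146704036035, 187.49323325414403], [0.0, 0.0, 1.0]] [[-0.9923324016942336, -0.12359395696889398, 0.0009686839138081524], [-0.09030202965626856, 0.7196366066931824, -0.688453845763883], [0.08439163458371975, -0.6832625323460181, -0.7252795074344751]] [0.5527727103354214, 0.13514753592022455, 0.905000246812156]
wrist [[275.2102090536949, 0.0, 256.73763256642076], [0.0, 275.2102090536949, 193.5057428852252], [0.0, 0.0, 1.0]] [[0.24370149582242512, 0.9698464780334318, -0.002718451776578192], [0.9165975167802903, -0.22940334950015184, 0.32744937848516087], [0.31695200451506766, -0.08229162949085558, -0.9448648128434152]] [-0.6231240686055695, -0.041479789530845294, 0.3819755414103597]
```

View pics/scene0.png

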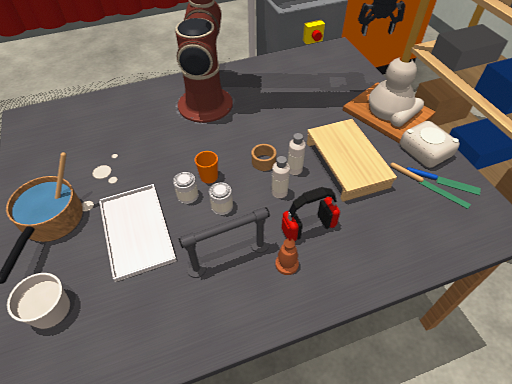

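View pics/side0.png

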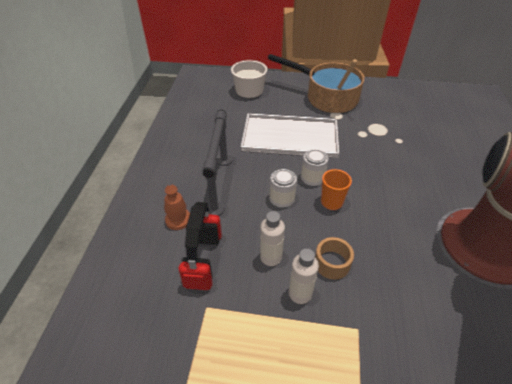

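View pics/wrist0.png

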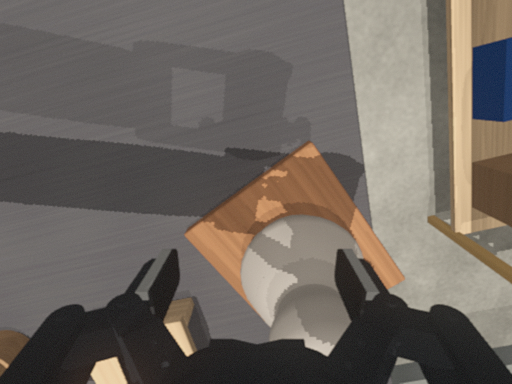

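```bash
cat > h.py <<'E'
from plant import *
import numpy as np, cv2
def pix2w(s,uv,z):
    K,R,t=map(np.array,(s["mtx"],s["R"],s["t"]))
    d=R.T@np.linalg.solve(K,[uv[0],uv[1],1.0]); c=-R.T@t
    return c+d*(z-c[2])/d[2]
def proj(s,X):
    K,R,t=map(np.array,(s["mtx"],s["R"],s["t"]))
    p=K@(R@np.array(X,float)+t); return p[:2]/p[2]
def bgr(s): return cv2.cvtColor(s["pixels"],cv2.COLOR_RGB2BGR)
def crop(im,u0,v0,u1,v1,k,name):
    c=cv2.resize(im[v0:v1,u0:u1],None,fx=k,fy=k,interpolation=cv2.INTER_CUBIC)
    for u in range((u0+9)//10*10,u1,10):
        x=(u-u0)*k; cv2.line(c,(x,0),(x,6 if u%50 else 16),(0,255,255),1)
        if u%50==0: cv2.putText(c,str(u),(x+2,14),0,.4,(0,255,255),1)
    for v in range((v0+9)//10*10,v1,10):
        y=(v-v0)*k; cv2.line(c,(0,y),(6 if v%50 else 16,y),(0,255,255),1)
        if v%50==0: cv2.putText(c,str(v),(18,y+4),0,.4,(0,255,255),1)
    cv2.imwrite(f"pics/{name}.png",c)
E
python3 - <<'E'
from h import *
a=cv2.imread("pics/scene0.png");crop(a,90,110,290,260,4,"s1");crop(a,230,110,400,280,3,"s2")
b=cv2.imread("pics/side0.png");crop(b,150,90,350,240,4,"d1");crop(b,150,170,370,380,3,"d2")
E
```

```text
(no output)
```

View pics/s1.png

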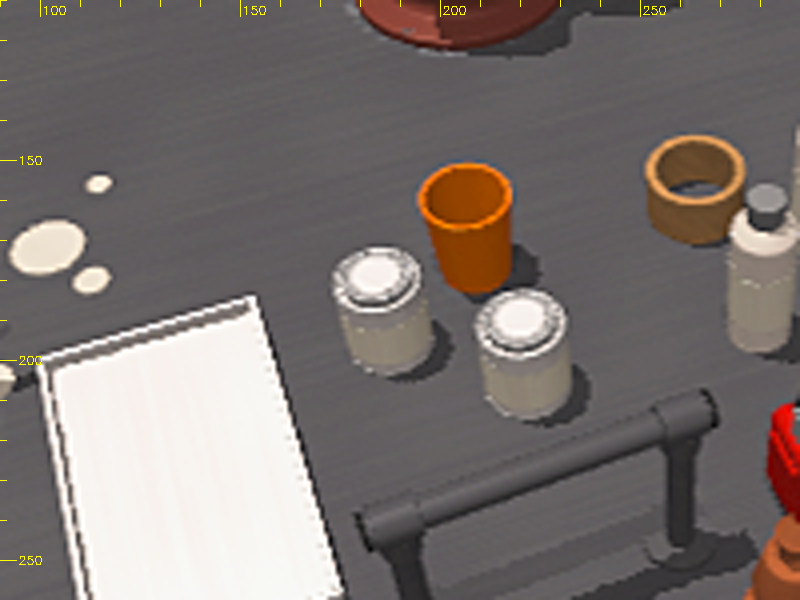

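View pics/s2.png

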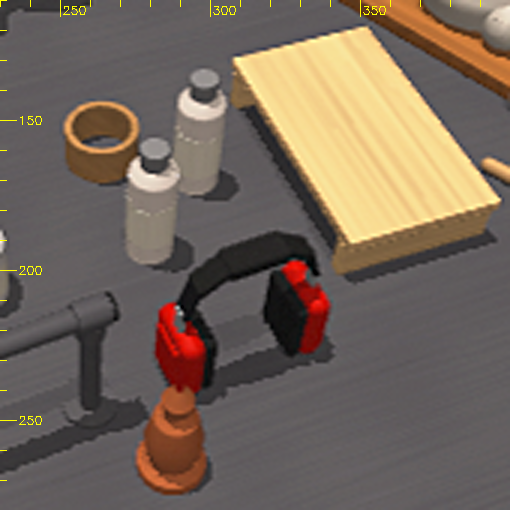

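View pics/d1.png

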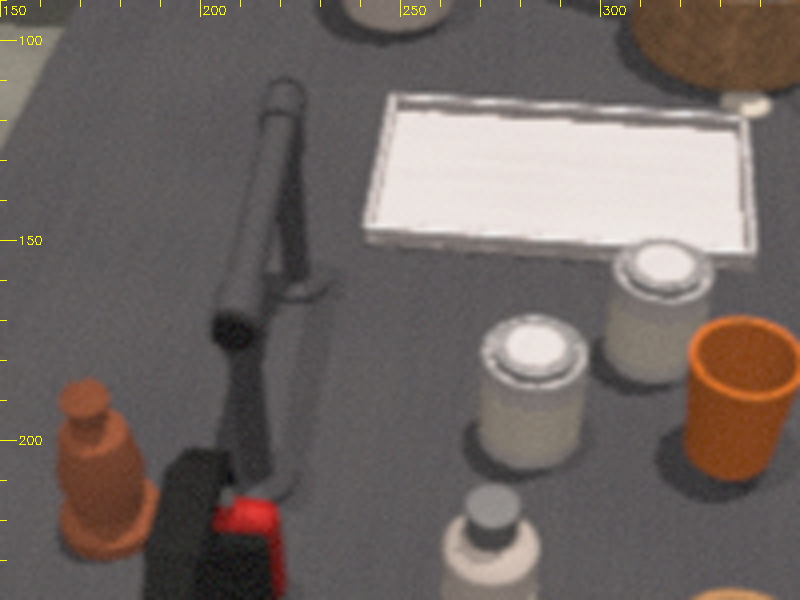

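View pics/d2.png

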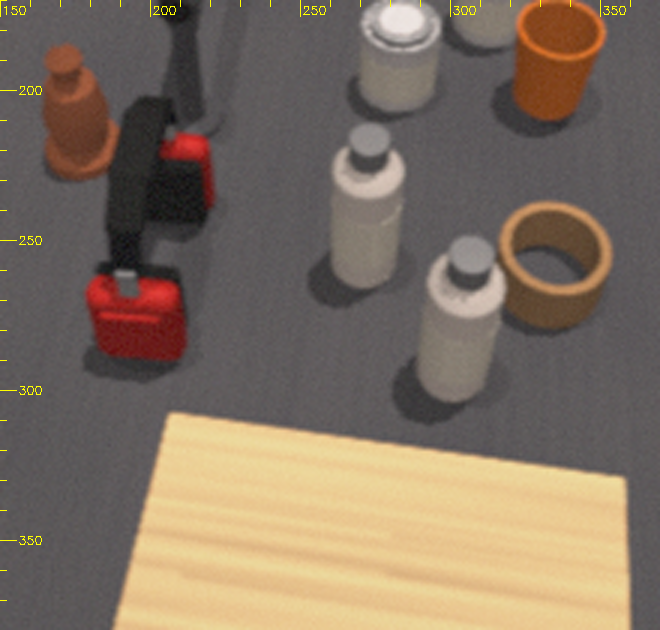

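```bash
python3 - <<'E'
from h import *
import pickle
S=snapshot("scene");D=snapshot("side");pickle.dump((S,D),open("cams.pkl","wb"))
np.set_printoptions(precision=4,suppress=True)
def tri(a,b):
    P=lambda s:np.array(s["mtx"])@np.c_[s["R"],s["t"]]
    X=cv2.triangulatePoints(P(S),P(D),np.array(a,float),np.array(b,float));return (X[:3]/X[3]).ravel()
def two(n,a,b,z): print(n,pix2w(S,a,z)[:2],pix2w(D,b,z)[:2],"tri",tri(a,b))
two("tinA",(184.2,178.8),(315.8,156.5),.082)
two("tinB",(220,190),(283.3,176.7),.082)
two("botN",(281.7,159),(273.3,216),.15)
two("botF",(298.3,136),(307.3,254.7),.15)
two("trayNR",(153.3,184.5),(338.8,153),.018)
two("trayFarNear",(101.3,199.3),(337,118),.018)
two("tray +x right",(175.8,259.3),(241.3,148),.018)
print(pix2w(D,(248.3,114.3),.018))
two("riser",(308.3,130.7),(359,329.3),.06)
two("riser",(344.3,191),(206.7,307.3),.06)
print(pix2w(S,(352.7,119.3),.06),pix2w(S,(396.7,176.7),.06))
two("rail -",(182.5,242.5),(221.8,112.5),.149)
two("rail +",(267,213),(209.3,172.5),.149)
E
python3 - <<'E'
import sys; sys.path.insert(0,'.')
from h import *
a=cv2.imread("pics/scene0.png");b=cv2.imread("pics/side0.png")
import os; os.chdir('.')
crop(a,270,180,350,280,6,"s3");crop(b,155,190,235,300,5,"d3")
E
```

```text
tinA [ 0.4239 -0.1751] [ 0.4193 -0.1706] tri [ 0.4192 -0.1751  0.0776]
tinB [ 0.5035 -0.0876] [ 0.4989 -0.0843] tri [ 0.4996 -0.0873  0.0783]
botN [0.5118 0.1003] [0.5093 0.1005] tri [0.5099 0.1005 0.149 ]
botF [0.4409 0.1844] [0.4375 0.1855] tri [0.4381 0.1851 0.1482]
trayNR [ 0.354 -0.269] [ 0.3465 -0.2674] tri [ 0.3472 -0.2701  0.0135]
trayFarNear [ 0.3565 -0.4315] [ 0.3478 -0.4397] tri [ 0.3511 -0.4335  0.0183]
tray +x right [ 0.6437 -0.2626] [ 0.6329 -0.2539] tri [ 0.636  -0.2638  0.008 ]
[ 0.6356 -0.4239  0.018 ]
riser [0.3417 0.2744] [0.3301 0.2768] tri [0.3318 0.2768 0.0541]
riser [0.6202 0.2604] [0.6198 0.2694] tri [0.6189 0.265  0.0543]
[0.3437 0.444  0.06  ] [0.6267 0.4366 0.06  ]
rail - [ 0.6839 -0.2322] [ 0.6807 -0.2415] tri [ 0.6819 -0.2339  0.1515]
rail + [ 0.6741 -0.0086] [ 0.6658 -0.0092] tri [ 0.6688 -0.0092  0.1459]
```

View pics/s3.png

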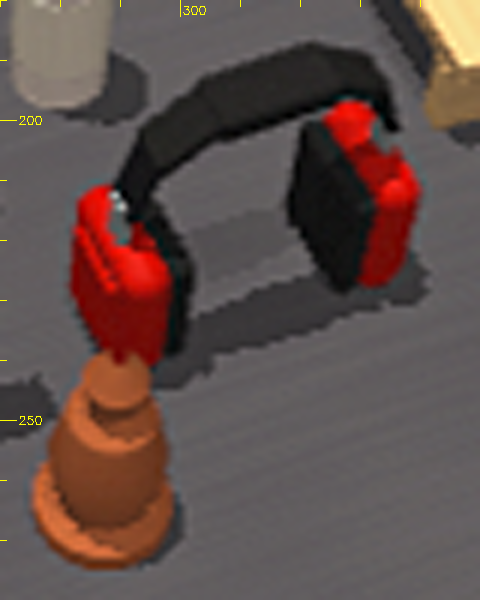

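View pics/d3.png

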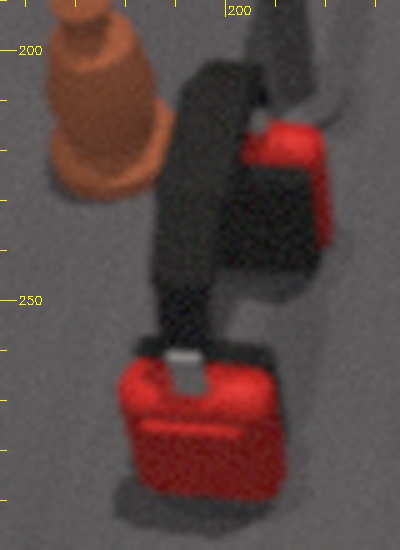

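```bash
cat > ov.py <<'E'
from h import *
import pickle
def poly(im,s,pts,col,k,o,closed=True):
    p=np.array([(proj(s,q)-np.array(o)+0.5)*k for q in pts]).astype(int)
    cv2.polylines(im,[p.reshape(-1,1,2)],closed,col,1)
def fr(x,y,yaw,z=0):
    c,s_=np.cos(yaw),np.sin(yaw)
    return lambda p:(x+c*p[0]-s_*p[1],y+s_*p[0]+c*p[1],z+p[2])
def box(im,s,f,x0,x1,y0,y1,z0,z1,col,k,o):
    for z in (z0,z1): poly(im,s,[f((a,b,z)) for a,b in((x0,y0),(x1,y0),(x1,y1),(x0,y1))],col,k,o)
    for a,b in((x0,y0),(x1,y0),(x1,y1),(x0,y1)): poly(im,s,[f((a,b,z0)),f((a,b,z1))],col,k,o)
def circ(im,s,f,r,z,col,k,o): poly(im,s,[f((r*np.cos(t),r*np.sin(t),z)) for t in np.linspace(0,6.28,40)],col,k,o)
def draw(s,img,P,u0,v0,u1,v1,k,name):
    im=cv2.resize(img[v0:v1,u0:u1],None,fx=k,fy=k,interpolation=cv2.INTER_CUBIC);o=(u0,v0);g=(0,255,0)
    for key,v in P.items():
        f=fr(*v[:2],v[2] if len(v)>2 else 0,v[3] if len(v)>3 else 0)
        if key.startswith("tin"):
            for r,z in((.033,0),(.033,.077),(.027,.082)):circ(im,s,f,r,z,g,k,o)
        elif key.startswith("bot"):
            for r,z in((.025,0),(.025,.115),(.0145,.15)):circ(im,s,f,r,z,g,k,o)
        elif key=="tray": box(im,s,f,-.145,.145,-.085,.085,0,.018,g,k,o)
        elif key=="riser": box(im,s,f,-.145,.145,-.085,.085,0,.06,g,k,o)
        elif key=="rail":
            box(im,s,f,-.011,.011,-.115,.115,.138,.16,g,k,o)
            for y in(-.095,.095): circ(im,s,fr(*f((0,y,0))[:2],0),.01,0,g,k,o)
        elif key=="muffs":
            box(im,s,f,-.031,.031,-.015,.015,.144,.16,g,k,o)
            for a,b in((-.082,-.04),(.04,.082)): box(im,s,f,a,b,-.033,.033,0,.082,(255,255,0),k,o)
    cv2.imwrite(f"pics/{name}.png",im)
E
cat > P.py <<'E'
P=dict(tinA=(.4215,-.173),tinB=(.501,-.086),bot1=(.5105,.1),bot2=(.439,.185),tray=(.4955,-.348,.02),riser=(.483,.355,-.03),rail=(.676,-.123,.053),muffs=(.655,.135,1.57))
E
python3 - <<'E'
from ov import *
from P import P
S,D=pickle.load(open("cams.pkl","rb"))
print(pix2w(S,(314,193.3),.16))
p,q=pix2w(S,(270+205/6,180+80/6),.16),pix2w(S,(270+310/6,180+42/6),.16);print(p,q)
draw(S,bgr(S),P,90,110,290,260,4,"o1");draw(S,bgr(S),P,230,110,400,280,4,"o2")
draw(D,bgr(D),P,150,90,350,240,4,"o3");draw(D,bgr(D),P,150,170,370,380,3,"o4")
E
```

```text
[0.66558479 0.12678421 0.16      ]
[0.65657577 0.10270284 0.16      ] [0.65333813 0.15515758 0.16      ]
```

View pics/o1.png

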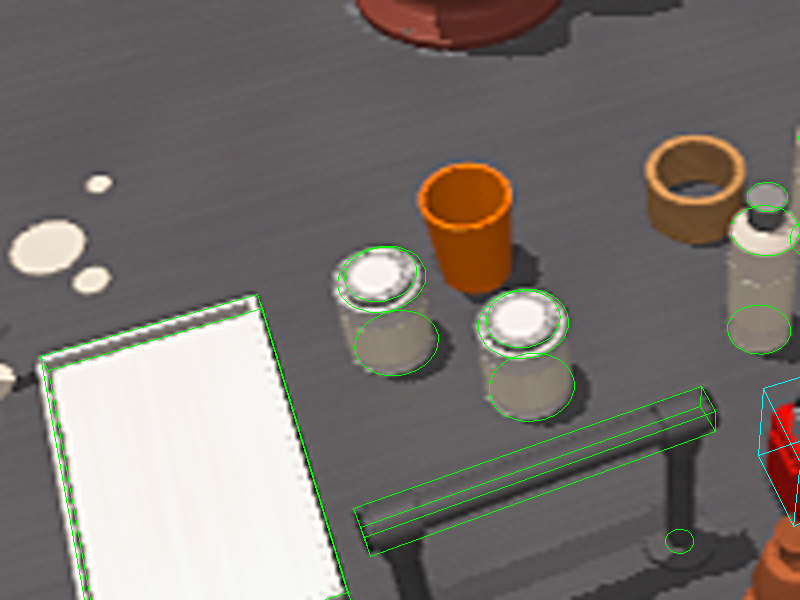

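View pics/o2.png

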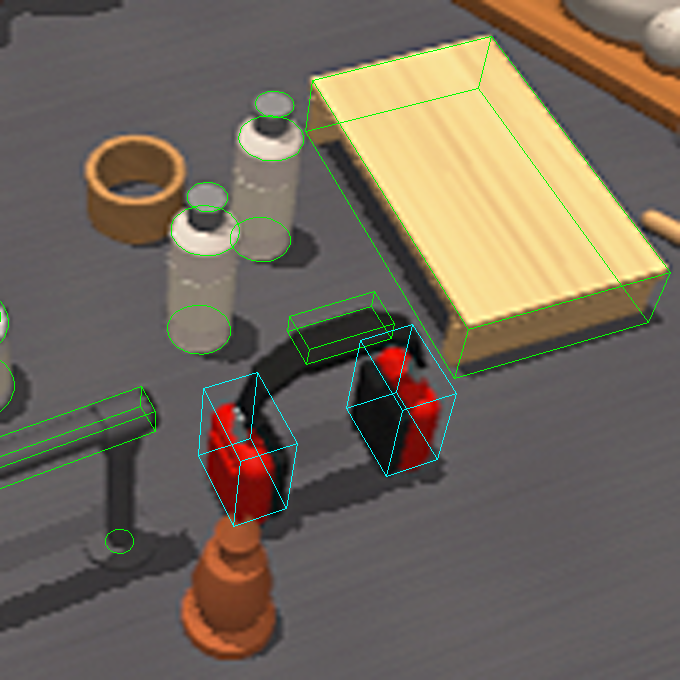

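View pics/o3.png

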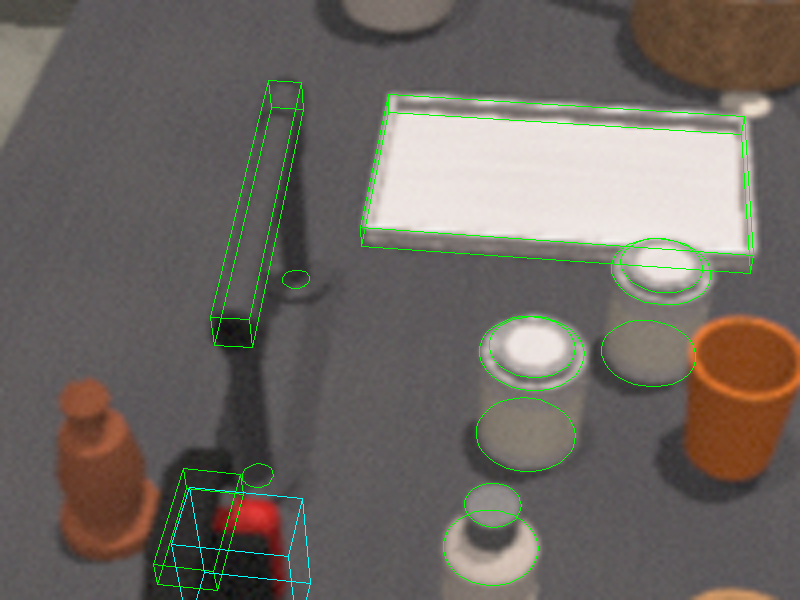

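View pics/o4.png

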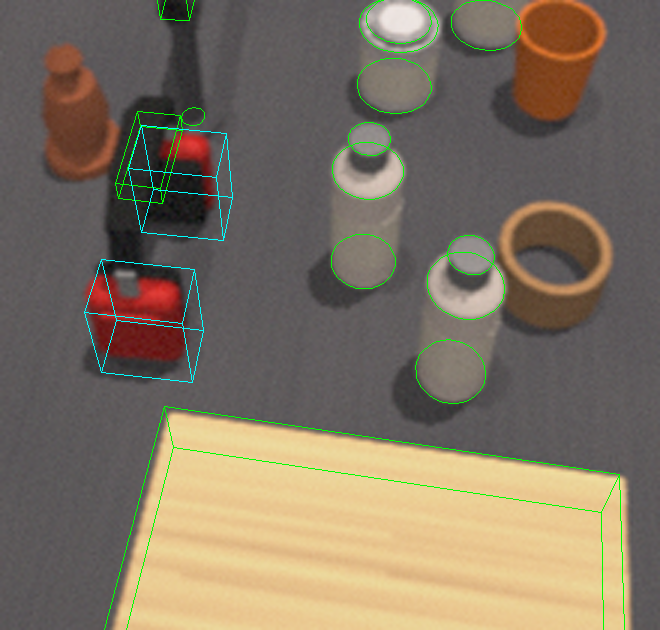

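```bash
sed -i 's/muffs=(.655,.135,1.57)/muffs=(.668,.128,1.57)/' P.py; cat > go.py <<'E'
# usage: go.py x y z yawdeg(tool y axis world heading)
import sys
from h import *
from scipy.spatial.transform import Rotation as Ro
np.set_printoptions(precision=4,suppress=True)
def inc(x,y,z,yaw):
    s=read_state();R=np.array(s["orientation"]);a=np.radians(yaw)
    yy=np.array([np.cos(a),np.sin(a),0]);xx=np.array([0,0,-1.]);T=np.c_[xx,yy,np.cross(xx,yy)]
    print("t",round(s["time"],2),"tcp",s["tcp_pos"],"yaw",round(np.degrees(np.arctan2(R[1,1],R[0,1])),2),"q",s["joint_positions"],"F",s["contact_force"],"w",round(s["width"],3))
    print("xyz",R.T@(np.array([x,y,z])-s["tcp_pos"]),"w",Ro.from_matrix(R.T@T).as_rotvec())
if __name__=="__main__": inc(*map(float,sys.argv[1:5]))
E
python3 go.py .46 -.086 .25 90
python3 - <<'E'
from ov import *
from P import P
S,D=pickle.load(open("cams.pkl","rb"))
draw(S,bgr(S),P,250,160,370,280,5,"o5");draw(D,bgr(D),P,150,180,250,300,5,"o6")
a=cv2.imread("pics/o5.png");b=cv2.imread("pics/o6.png");c=np.zeros((600,1110,3),np.uint8);c[:,:600]=a;c[:,610:]=b;cv2.imwrite("pics/o56.png",cv2.resize(c,(800,432)))
print("cup",pix2w(S,(206.5,159),.085),pix2w(D,(335.8,178.5),.085))
E
```

```text
t 0.25 tcp [0.1526 0.6058 0.2307] yaw 75.86 q [ 1.205   0.053   1.6136 -0.      1.476  -0.119 ] F [-0.4717  0.3694 -0.389 ] w 0.998
xyz [-0.0187 -0.5957  0.4671] w [-0.2468 -0.0002  0.001 ]
cup [ 0.37134495 -0.09070078  0.085     ] [ 0.3690063  -0.09121705  0.085     ]
```

View pics/o56.png

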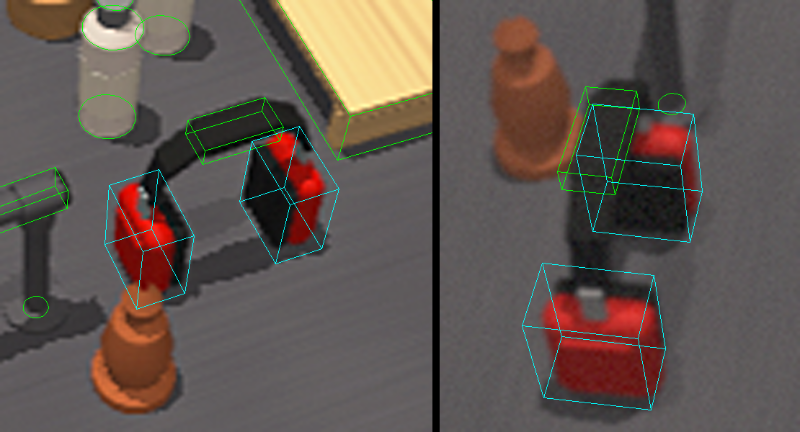

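Call:
step_arm(
  increments=[
    {"x": -0.02, "y": -0.596, "z": 0.467, "wx": -0.247, "hand": 0},
    {"x": -0.02, "y": -0.596, "z": 0.467, "wx": -0.247, "hand": 0},
    {"x": -0.02, "y": -0.596, "z": 0.467, "wx": -0.247, "hand": 0},
    {"x": -0.02, "y": -0.596, "z": 0.467, "wx": -0.247, "hand": 0},
    {"x": -0.02, "y": -0.596, "z": 0.467, "wx": -0.247, "hand": 0},
    {"x": -0.02, "y": -0.596, "z": 0.467, "wx": -0.247, "hand": 0},
    {"x": -0.02, "y": -0.596, "z": 0.467, "wx": -0.247, "hand": 0},
    {"x": -0.02, "y": -0.596, "z": 0.467, "wx": -0.247, "hand": 0},
    {"x": -0.02, "y": -0.596, "z": 0.467, "wx": -0.247, "hand": 0},
    {"x": -0.02, "y": -0.596, "z": 0.467, "wx": -0.247, "hand": 0},
    {"x": -0.02, "y": -0.596, "z": 0.467, "wx": -0.247, "hand": 0},
    {"x": -0.02, "y": -0.596, "z": 0.467, "wx": -0.247, "hand": 0},
    {"x": -0.02, "y": -0.596, "z": 0.467, "wx": -0.247, "hand": 0},
    {"x": -0.02, "y": -0.596, "z": 0.467, "wx": -0.247, "hand": 0},
    {"x": -0.02, "y": -0.596, "z": 0.467, "wx": -0.247, "hand": 0},
    {"x": -0.02, "y": -0.596, "z": 0.467, "wx": -0.247, "hand": 0},
  ],
)

```text
invalid input at $.increments[0]: expected keys wx, wy, wz, x, y, z, hand
```

```bash
cat > wr.py <<'E'
import sys
from ov import *
from P import P
s=snapshot("wrist");print("cam",-np.array(s["R"]).T@s["t"])
pickle.dump(s,open("w.pkl","wb"))
draw(s,bgr(s),P if len(sys.argv)<3 else {},0,0,512,384,1.5625 if 0 else 1,sys.argv[1]) if 0 else None
im=cv2.resize(bgr(s),None,fx=1.5,fy=1.5,interpolation=cv2.INTER_CUBIC);cv2.imwrite(f"pics/{sys.argv[1]}.png",im)
E
cat > wo.py <<'E'
import sys
from ov import *
from P import P
s=pickle.load(open("w.pkl","rb"));draw(s,bgr(s),P,0,0,512,384,1.5,sys.argv[1])
E
sed -i 's/interpolation=cv2.INTER_CUBIC);o=/interpolation=cv2.INTER_CUBIC).copy();o=/' ov.py
python3 go.py .501 -.086 .10 90; python3 wr.py w1; python3 wo.py w1o
```

```text
t 0.25 tcp [0.1526 0.6058 0.2307] yaw 75.86 q [ 1.205   0.053   1.6136 -0.      1.476  -0.119 ] F [-0.4717  0.3694 -0.389 ] w 0.998
xyz [ 0.1312 -0.5855  0.5069] w [-0.2468 -0.0002  0.001 ]
cam [0.06885869 0.62638313 0.37332231]
```

View pics/w1o.png

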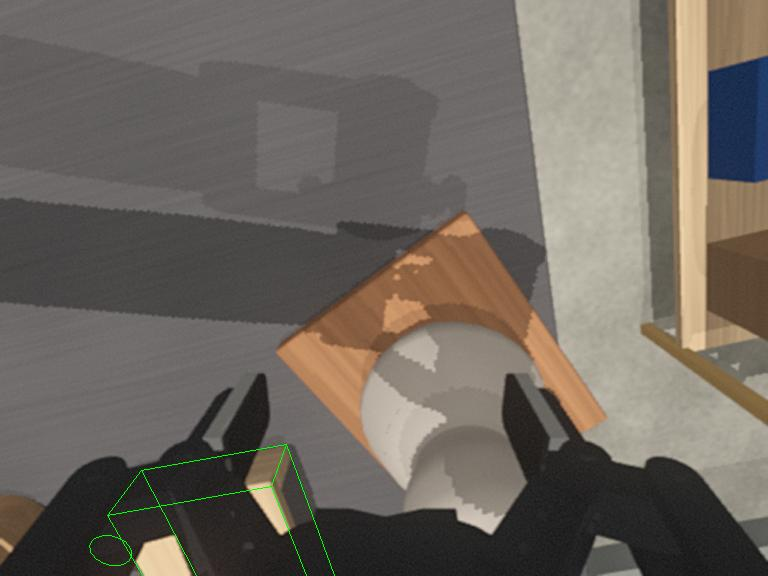

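Call:
step_arm(
  increments=[
    {"x": -0.02, "y": -0.596, "z": 0.467, "wx": -0.247, "wy": 0, "wz": 0, "hand": 0},
    {"x": -0.02, "y": -0.596, "z": 0.467, "wx": -0.247, "wy": 0, "wz": 0, "hand": 0},
    {"x": -0.02, "y": -0.596, "z": 0.467, "wx": -0.247, "wy": 0, "wz": 0, "hand": 0},
    {"x": -0.02, "y": -0.596, "z": 0.467, "wx": -0.247, "wy": 0, "wz": 0, "hand": 0},
    {"x": -0.02, "y": -0.596, "z": 0.467, "wx": -0.247, "wy": 0, "wz": 0, "hand": 0},
    {"x": -0.02, "y": -0.596, "z": 0.467, "wx": -0.247, "wy": 0, "wz": 0, "hand": 0},
    {"x": -0.02, "y": -0.596, "z": 0.467, "wx": -0.247, "wy": 0, "wz": 0, "hand": 0},
    {"x": -0.02, "y": -0.596, "z": 0.467, "wx": -0.247, "wy": 0, "wz": 0, "hand": 0},
    {"x": -0.02, "y": -0.596, "z": 0.467, "wx": -0.247, "wy": 0, "wz": 0, "hand": 0},
    {"x": -0.02, "y": -0.596, "z": 0.467, "wx": -0.247, "wy": 0, "wz": 0, "hand": 0},
    {"x": -0.02, "y": -0.596, "z": 0.467, "wx": -0.247, "wy": 0, "wz": 0, "hand": 0},
    {"x": -0.02, "y": -0.596, "z": 0.467, "wx": -0.247, "wy": 0, "wz": 0, "hand": 0},
    {"x": -0.02, "y": -0.596, "z": 0.467, "wx": -0.247, "wy": 0, "wz": 0, "hand": 0},
    {"x": -0.02, "y": -0.596, "z": 0.467, "wx": -0.247, "wy": 0, "wz": 0, "hand": 0},
    {"x": -0.02, "y": -0.596, "z": 0.467, "wx": -0.247, "wy": 0, "wz": 0, "hand": 0},
  ],
)

```text
time: 2.17
tcp_pos: [0.4596, -0.0847, 0.2513]
orientation: [[-0.0, -0.002, 1.0], [0.0, 1.0, 0.002], [-1.0, 0.0, -0.0]]
contact_force: [0.9, 1.0, -0.3]
width: -0.001
```

```bash
python3 go.py .501 -.086 .10 90; python3 wr.py w1; python3 wo.py w1o
```

```text
t 2.17 tcp [ 0.4596 -0.0847  0.2513] yaw 90.11 q [-0.342  -0.3506  1.9411  0.0003  1.5512 -1.9147] F [ 0.879   1.0226 -0.2622] w -0.001
xyz [ 0.1513 -0.0014  0.0414] w [ 0.002  -0.     -0.0003]
cam [ 0.37325043 -0.08524634  0.39385879]
```

View pics/w1o.png

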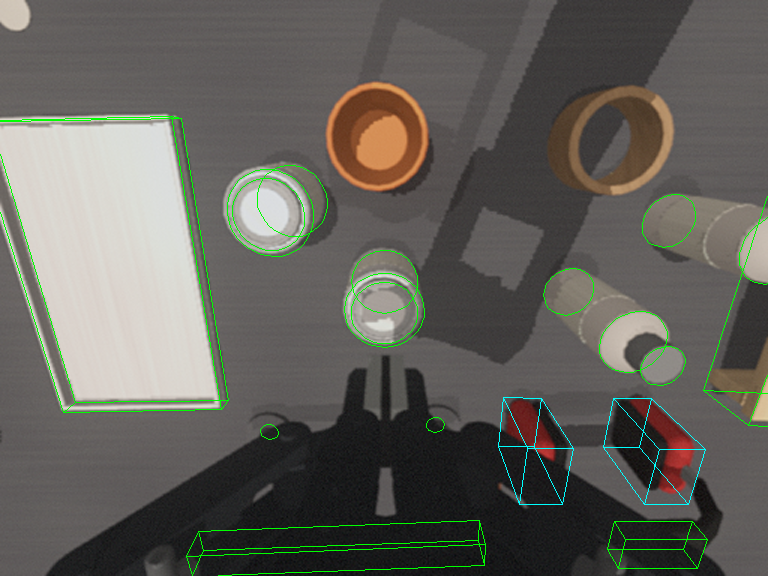

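Call:
step_arm(
  increments=[
    {"x": 0.06, "y": -0.001, "z": 0.041, "wx": 0.002, "wy": 0, "wz": 0, "hand": 0},
    {"x": 0.12, "y": -0.001, "z": 0.041, "wx": 0.002, "wy": 0, "wz": 0, "hand": 0},
    {"x": 0.155, "y": -0.001, "z": 0.041, "wx": 0.002, "wy": 0, "wz": 0, "hand": 0},
    {"x": 0.16, "y": -0.001, "z": 0.041, "wx": 0.002, "wy": 0, "wz": 0, "hand": 0},
    {"x": 0.164, "y": -0.001, "z": 0.041, "wx": 0.002, "wy": 0, "wz": 0, "hand": 0},
    {"x": 0.167, "y": -0.001, "z": 0.041, "wx": 0.002, "wy": 0, "wz": 0, "hand": 0},
    {"x": 0.1685, "y": -0.001, "z": 0.041, "wx": 0.002, "wy": 0, "wz": 0, "hand": 0},
    {"x": 0.17, "y": -0.001, "z": 0.041, "wx": 0.002, "wy": 0, "wz": 0, "hand": 0},
    {"x": 0.1715, "y": -0.001, "z": 0.041, "wx": 0.002, "wy": 0, "wz": 0, "hand": 0},
    {"x": 0.173, "y": -0.001, "z": 0.041, "wx": 0.002, "wy": 0, "wz": 0, "hand": 0},
    {"x": 0.1735, "y": -0.001, "z": 0.041, "wx": 0.002, "wy": 0, "wz": 0, "hand": 0},
    {"x": 0.174, "y": -0.001, "z": 0.041, "wx": 0.002, "wy": 0, "wz": 0, "hand": 0},
    {"x": 0.174, "y": -0.001, "z": 0.041, "wx": 0.002, "wy": 0, "wz": 0, "hand": 0},
  ],
)

```text
time: 3.85
tcp_pos: [0.5015, -0.0872, 0.0792]
orientation: [[0.001, 0.002, 1.0], [-0.0, 1.0, -0.002], [-1.0, -0.0, 0.001]]
contact_force: [-3.1, 1.2, 8.5]
width: 0.005
```

Call:
step_arm(
  increments=[
    {"x": 0.001, "y": 0, "z": 0, "wx": 0, "wy": 0, "wz": 0, "hand": 0},
    {"x": 0.002, "y": 0, "z": 0, "wx": 0, "wy": 0, "wz": 0, "hand": 0},
    {"x": 0.003, "y": 0, "z": 0, "wx": 0, "wy": 0, "wz": 0, "hand": 0},
    {"x": 0.003, "y": 0, "z": 0, "wx": 0, "wy": 0, "wz": 0, "hand": 0},
  ],
)

```text
time: 4.35
tcp_pos: [0.5015, -0.0872, 0.0761]
orientation: [[0.001, 0.002, 1.0], [-0.0, 1.0, -0.002], [-1.0, -0.0, 0.001]]
contact_force: [-4.1, 1.8, 8.4]
width: -0.001
```

Call:
step_arm(
  increments=[
    {"x": 0.001, "y": 0, "z": 0, "wx": 0, "wy": 0, "wz": 0, "hand": 0},
    {"x": 0.002, "y": 0, "z": 0, "wx": 0, "wy": 0, "wz": 0, "hand": 0},
    {"x": 0.002, "y": 0, "z": 0, "wx": 0, "wy": 0, "wz": 0, "hand": 0},
  ],
)

```text
time: 4.72
tcp_pos: [0.502, -0.0874, 0.0761]
orientation: [[0.001, 0.002, 1.0], [-0.001, 1.0, -0.002], [-1.0, -0.001, 0.001]]
contact_force: [-7.8, 2.2, 18.4]
width: 0.001
```

Call:
step_arm(
  increments=[
    {"x": -0.03, "y": 0, "z": 0, "wx": 0, "wy": 0, "wz": 0, "hand": 0},
    {"x": -0.07, "y": 0, "z": 0, "wx": 0, "wy": 0, "wz": 0, "hand": 0},
    {"x": -0.13, "y": -0.03, "z": -0.05, "wx": 0, "wy": 0, "wz": 0, "hand": 0},
    {"x": -0.17, "y": -0.05, "z": -0.1, "wx": 0, "wy": 0, "wz": 0, "hand": 0},
    {"x": -0.17, "y": -0.087, "z": -0.12, "wx": 0, "wy": 0, "wz": 0, "hand": 0},
    {"x": -0.17, "y": -0.087, "z": -0.12, "wx": 0, "wy": 0, "wz": 0, "hand": 0},
    {"x": -0.17, "y": -0.087, "z": -0.12, "wx": 0, "wy": 0, "wz": 0, "hand": 0},
  ],
)

```text
time: 5.6
tcp_pos: [0.3807, -0.1738, 0.2422]
orientation: [[0.0, 0.003, 1.0], [0.0, 1.0, -0.003], [-1.0, 0.0, 0.0]]
contact_force: [-1.0, -0.1, 0.2]
width: -0.001
```

```bash
python3 go.py .421 -.174 .10 90; python3 wr.py w2; python3 wo.py w2o
```

```text
t 5.6 tcp [ 0.3807 -0.1738  0.2422] yaw 89.85 q [-0.6067 -0.4839  2.0515  0.0005  1.5739 -2.1748] F [-0.9643 -0.0605  0.19  ] w -0.001
xyz [ 0.1422 -0.0002  0.0403] w [-0.0027  0.0003 -0.0004]
cam [ 0.2943138  -0.17387588  0.384752  ]
```

View pics/w2o.png

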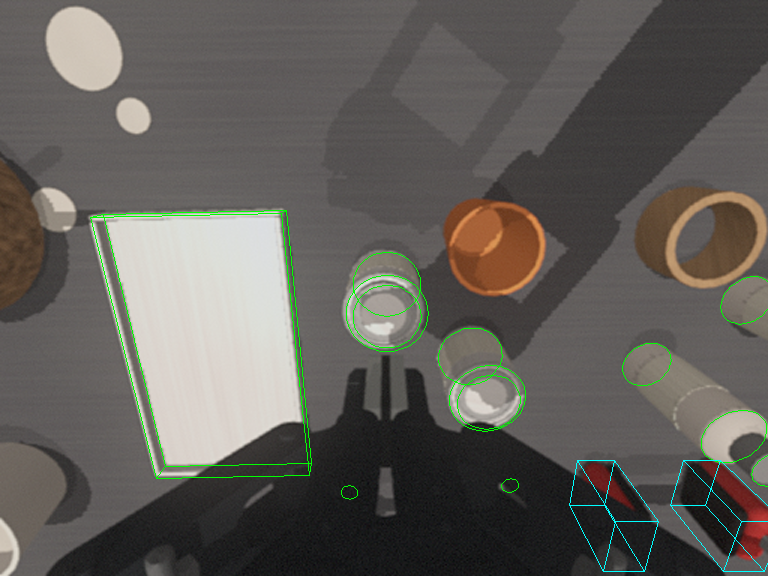

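Call:
step_arm(
  increments=[
    {"x": 0.06, "y": -0.001, "z": 0.04, "wx": -0.003, "wy": 0, "wz": 0, "hand": 0},
    {"x": 0.12, "y": -0.001, "z": 0.04, "wx": -0.003, "wy": 0, "wz": 0, "hand": 0},
    {"x": 0.146, "y": -0.001, "z": 0.04, "wx": -0.003, "wy": 0, "wz": 0, "hand": 0},
    {"x": 0.151, "y": -0.001, "z": 0.04, "wx": -0.003, "wy": 0, "wz": 0, "hand": 0},
    {"x": 0.155, "y": -0.001, "z": 0.04, "wx": -0.003, "wy": 0, "wz": 0, "hand": 0},
    {"x": 0.158, "y": -0.001, "z": 0.04, "wx": -0.003, "wy": 0, "wz": 0, "hand": 0},
    {"x": 0.16, "y": -0.001, "z": 0.04, "wx": -0.003, "wy": 0, "wz": 0, "hand": 0},
    {"x": 0.1615, "y": -0.001, "z": 0.04, "wx": -0.003, "wy": 0, "wz": 0, "hand": 0},
    {"x": 0.163, "y": -0.001, "z": 0.04, "wx": -0.003, "wy": 0, "wz": 0, "hand": 0},
    {"x": 0.1645, "y": -0.001, "z": 0.04, "wx": -0.003, "wy": 0, "wz": 0, "hand": 0},
    {"x": 0.166, "y": -0.001, "z": 0.04, "wx": -0.003, "wy": 0, "wz": 0, "hand": 0},
    {"x": 0.1675, "y": -0.001, "z": 0.04, "wx": -0.003, "wy": 0, "wz": 0, "hand": 0},
    {"x": 0.169, "y": -0.001, "z": 0.04, "wx": -0.003, "wy": 0, "wz": 0, "hand": 0},
    {"x": 0.1705, "y": -0.001, "z": 0.04, "wx": -0.003, "wy": 0, "wz": 0, "hand": 0},
    {"x": 0.1705, "y": -0.001, "z": 0.04, "wx": -0.003, "wy": 0, "wz": 0, "hand": 0},
    {"x": 0.1705, "y": -0.001, "z": 0.04, "wx": -0.003, "wy": 0, "wz": 0, "hand": 0},
  ],
)

```text
time: 7.65
tcp_pos: [0.4219, -0.1756, 0.0761]
orientation: [[0.001, -0.001, 1.0], [-0.001, 1.0, 0.001], [-1.0, -0.001, 0.001]]
contact_force: [-9.3, 5.6, 21.3]
width: 0.002
```

Call:
step_arm(
  force=40,
  increments=[
    {"x": -0.04, "y": 0.001, "z": 0, "wx": 0, "wy": 0, "wz": 0, "hand": 0},
    {"x": -0.07, "y": 0.001, "z": 0, "wx": 0.18, "wy": 0, "wz": 0, "hand": 1},
    {"x": -0.07, "y": 0.001, "z": 0, "wx": 0.36, "wy": 0, "wz": 0, "hand": 1},
    {"x": -0.07, "y": 0.001, "z": 0, "wx": 0.436, "wy": 0, "wz": 0, "hand": 1},
    {"x": -0.07, "y": 0.001, "z": 0, "wx": 0.436, "wy": 0, "wz": 0, "hand": 1},
    {"x": -0.07, "y": 0.001, "z": 0, "wx": 0.436, "wy": 0, "wz": 0, "hand": 1},
    {"x": -0.07, "y": 0.001, "z": 0, "wx": 0.436, "wy": 0, "wz": 0, "hand": 1},
  ],
)

```text
time: 8.52
tcp_pos: [0.4207, -0.1738, 0.1417]
orientation: [[-0.0, 0.421, 0.907], [0.0, 0.907, -0.421], [-1.0, 0.0, -0.0]]
contact_force: [-0.1, 0.8, -0.4]
width: 1.0
```

```bash
python3 go.py .4215 -.1745 .028 65; python3 wr.py w3; python3 wo.py w3o
```

```text
t 8.53 tcp [ 0.4207 -0.1738  0.1417] yaw 65.12 q [-0.5555 -0.3001  2.0869 -0.      1.3551 -1.6921] F [-0.0648  0.7882 -0.3586] w 1.0
xyz [ 0.1137 -0.0003  0.001 ] w [ 0.0021 -0.0002 -0.    ]
cam [ 0.34228006 -0.13837076  0.28433561]
```

View pics/w3o.png

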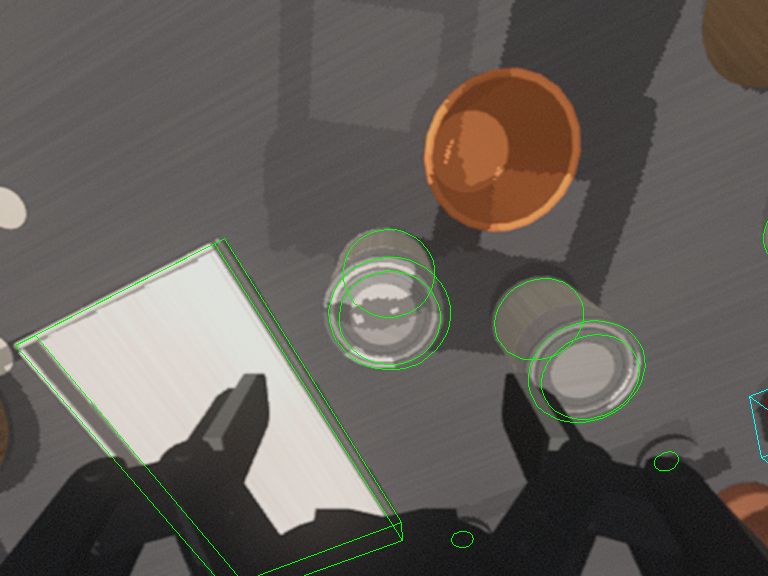

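Call:
step_arm(
  increments=[
    {"x": 0.05, "y": -0.001, "z": 0, "wx": 0.002, "wy": 0, "wz": 0, "hand": 1},
    {"x": 0.09, "y": -0.001, "z": 0, "wx": 0.002, "wy": 0, "wz": 0, "hand": 1},
    {"x": 0.113, "y": -0.001, "z": 0, "wx": 0.002, "wy": 0, "wz": 0, "hand": 1},
    {"x": 0.113, "y": -0.001, "z": 0, "wx": 0.002, "wy": 0, "wz": 0, "hand": 1},
    {"x": 0.113, "y": -0.001, "z": 0, "wx": 0.002, "wy": 0, "wz": 0, "hand": 0.5},
    {"x": 0.113, "y": -0.001, "z": 0, "wx": 0.002, "wy": 0, "wz": 0, "hand": 0.5},
    {"x": 0.113, "y": -0.001, "z": 0, "wx": 0.002, "wy": 0, "wz": 0, "hand": 0.5},
    {"x": 0.113, "y": -0.001, "z": 0, "wx": 0.002, "wy": 0, "wz": 0, "hand": 0.5},
  ],
)

```text
time: 9.57
tcp_pos: [0.4216, -0.1756, 0.0305]
orientation: [[0.003, 0.423, 0.906], [-0.002, 0.906, -0.423], [-1.0, -0.001, 0.003]]
contact_force: [-0.8, -0.1, 6.3]
width: 0.765
```

```bash
python3 go.py .445 -.35 .036 65
```

```text
t 9.57 tcp [ 0.4216 -0.1756  0.0305] yaw 64.98 q [-0.5577 -0.1378  2.1565 -0.0002  1.1198 -1.6918] F [-0.8241 -0.1314  6.3101] w 0.765
xyz [-0.0052 -0.1482  0.095 ] w [-0.0003  0.0031  0.0005]
```

Call:
step_arm(
  increments=[
    {"x": -0.02, "y": 0, "z": 0, "wx": 0, "wy": 0, "wz": 0, "hand": 0.5},
    {"x": -0.06, "y": 0, "z": 0, "wx": 0, "wy": 0, "wz": 0, "hand": 0.5},
    {"x": -0.08, "y": -0.03, "z": 0.02, "wx": 0, "wy": 0, "wz": 0, "hand": 0.5},
    {"x": -0.08, "y": -0.075, "z": 0.045, "wx": 0, "wy": 0, "wz": 0, "hand": 0.5},
    {"x": -0.08, "y": -0.12, "z": 0.075, "wx": 0, "wy": 0, "wz": 0, "hand": 0.5},
    {"x": -0.08, "y": -0.148, "z": 0.095, "wx": 0, "wy": 0, "wz": 0, "hand": 0.5},
    {"x": -0.08, "y": -0.148, "z": 0.095, "wx": 0, "wy": 0, "wz": 0, "hand": 0.5},
    {"x": -0.08, "y": -0.148, "z": 0.095, "wx": 0, "wy": 0, "wz": 0, "hand": 0.5},
  ],
)

```text
time: 10.58
tcp_pos: [0.4431, -0.3478, 0.1075]
orientation: [[-0.002, 0.423, 0.906], [0.002, 0.906, -0.423], [-1.0, 0.001, -0.003]]
contact_force: [-0.2, -0.0, -3.7]
width: 0.766
```

```bash
python3 go.py .445 -.35 .036 65; cat > two.py <<'E'
import sys
from ov import *
from P import P
n=sys.argv[1]
s,d=snapshot("scene"),snapshot("side")
pickle.dump((s,d),open("cams.pkl","wb"))
a=cv2.resize(bgr(s)[90:290,80:420],(800,470));b=cv2.resize(bgr(d),(640,480))
cv2.imwrite(f"pics/{n}a.png",a);cv2.imwrite(f"pics/{n}b.png",b)
E
python3 two.py c1
```

```text
t 10.57 tcp [ 0.4431 -0.3478  0.1075] yaw 64.98 q [-0.7978  0.0178  1.8632  0.0005  1.2636 -1.932 ] F [-0.2283 -0.0042 -3.6814] w 0.766
xyz [ 0.0715 -0.0013  0.0029] w [-0.0004 -0.0027 -0.0015]
```

View pics/c1a.png

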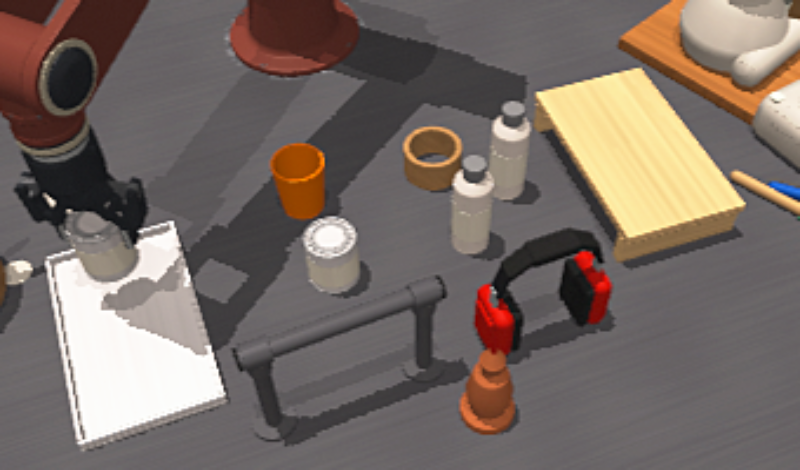

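Call:
step_arm(
  increments=[
    {"x": 0.04, "y": -0.001, "z": 0.002, "wx": 0, "wy": 0, "wz": 0, "hand": 0.5},
    {"x": 0.062, "y": -0.001, "z": 0.002, "wx": 0, "wy": 0, "wz": 0, "hand": 0.5},
    {"x": 0.067, "y": -0.001, "z": 0.002, "wx": 0, "wy": 0, "wz": 0, "hand": 0.5},
    {"x": 0.07, "y": -0.001, "z": 0.002, "wx": 0, "wy": 0, "wz": 0, "hand": 0.5},
    {"x": 0.07, "y": -0.001, "z": 0.002, "wx": 0, "wy": 0, "wz": 0, "hand": 0.5},
  ],
)

```text
time: 11.3
tcp_pos: [0.4459, -0.3512, 0.04]
orientation: [[0.001, 0.423, 0.906], [-0.001, 0.906, -0.423], [-1.0, -0.001, 0.002]]
contact_force: [-0.8, 0.4, -3.1]
width: 0.761
```

Call:
step_arm(
  increments=[
    {"x": 0.002, "y": 0, "z": 0, "wx": 0, "wy": 0, "wz": 0, "hand": 0.5},
    {"x": 0.004, "y": 0, "z": 0, "wx": 0, "wy": 0, "wz": 0, "hand": 0.5},
    {"x": 0.004, "y": 0, "z": 0, "wx": 0, "wy": 0, "wz": 0, "hand": 0.5},
  ],
)

```text
time: 11.68
tcp_pos: [0.4455, -0.3511, 0.0355]
orientation: [[0.001, 0.423, 0.906], [-0.001, 0.906, -0.423], [-1.0, -0.0, 0.001]]
contact_force: [-2.0, 0.5, 0.8]
width: 0.767
```

Call:
step_arm(
  increments=[
    {"x": 0.001, "y": 0, "z": 0, "wx": 0, "wy": 0, "wz": 0, "hand": 1},
    {"x": 0, "y": 0, "z": 0, "wx": 0, "wy": 0, "wz": 0, "hand": 1},
    {"x": 0, "y": 0, "z": 0, "wx": 0, "wy": 0, "wz": 0, "hand": 1},
    {"x": -0.03, "y": 0, "z": 0, "wx": 0, "wy": 0, "wz": 0, "hand": 1},
    {"x": -0.07, "y": 0, "z": 0, "wx": 0, "wy": 0, "wz": 0, "hand": 1},
    {"x": -0.12, "y": 0, "z": 0, "wx": 0, "wy": 0, "wz": 0, "hand": 1},
    {"x": -0.16, "y": 0.03, "z": 0, "wx": 0, "wy": 0, "wz": 0, "hand": 1},
    {"x": -0.16, "y": 0.03, "z": 0, "wx": 0, "wy": 0, "wz": 0, "hand": 1},
  ],
)

```text
time: 12.68
tcp_pos: [0.4603, -0.3243, 0.1999]
orientation: [[0.007, 0.421, 0.907], [-0.006, 0.907, -0.421], [-1.0, -0.002, 0.009]]
contact_force: [-0.0, -0.6, -0.4]
width: 1.0
```

```bash
python3 go.py .501 -.087 .15 65;python3 two.py c2; python3 wr.py w4
```

```text
t 12.68 tcp [ 0.4603 -0.3243  0.1999] yaw 65.08 q [-0.746  -0.0792  1.7964  0.0003  1.4154 -1.8819] F [-0.0402 -0.58   -0.3563] w 1.0
xyz [ 0.0488  0.2324 -0.0635] w [0.0014 0.0086 0.0025]
cam [ 0.3795088  -0.28783662  0.33739433]
```

View pics/c2a.png

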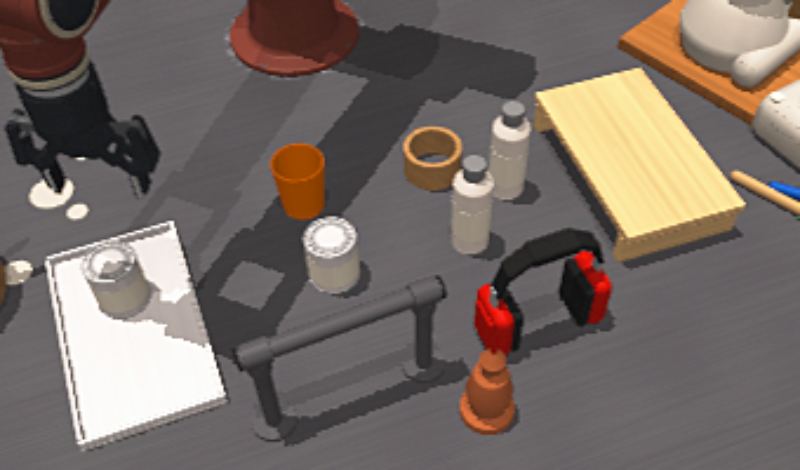

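View pics/w4.png

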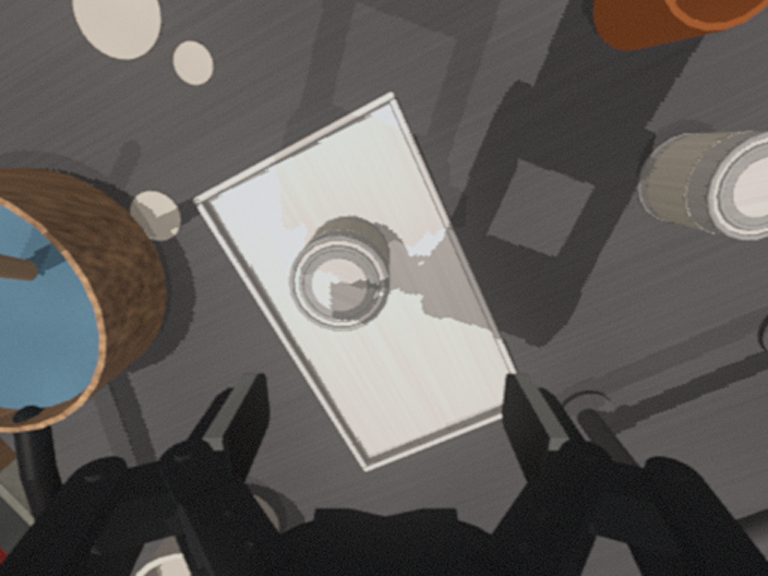

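Call:
step_arm(
  increments=[
    {"x": 0, "y": 0.06, "z": -0.016, "wx": 0, "wy": 0.008, "wz": 0.002, "hand": 1},
    {"x": 0, "y": 0.12, "z": -0.032, "wx": 0, "wy": 0.008, "wz": 0.002, "hand": 1},
    {"x": 0.03, "y": 0.18, "z": -0.05, "wx": 0, "wy": 0.008, "wz": 0.002, "hand": 1},
    {"x": 0.049, "y": 0.232, "z": -0.064, "wx": 0, "wy": 0.008, "wz": 0.002, "hand": 1},
    {"x": 0.049, "y": 0.232, "z": -0.064, "wx": 0, "wy": 0.008, "wz": 0.002, "hand": 1},
    {"x": 0.049, "y": 0.232, "z": -0.064, "wx": 0, "wy": 0.008, "wz": 0.002, "hand": 1},
    {"x": 0.049, "y": 0.232, "z": -0.064, "wx": 0, "wy": 0.008, "wz": 0.002, "hand": 1},
  ],
)

```text
time: 13.7
tcp_pos: [0.4981, -0.0877, 0.146]
orientation: [[-0.006, 0.425, 0.905], [0.005, 0.905, -0.425], [-1.0, 0.002, -0.008]]
contact_force: [-0.9, 0.1, 0.2]
width: 1.001
```

```bash
sed -i 's/tinA=(.4215,-.173)/tinA=(.4455,-.351,0,.004)/' P.py; python3 go.py .501 -.087 .028 65; python3 wr.py w5;python3 wo.py w5o
```

```text
t 13.7 tcp [ 0.4981 -0.0877  0.146 ] yaw 64.86 q [-0.323  -0.1632  1.9659  0.0027  1.3464 -1.4556] F [-0.8996  0.0952  0.2222] w 1.001
xyz [0.1179 0.0017 0.0032] w [-0.0025 -0.0077 -0.0018]
cam [ 0.42073563 -0.05261762  0.28922259]
```

View pics/w5o.png

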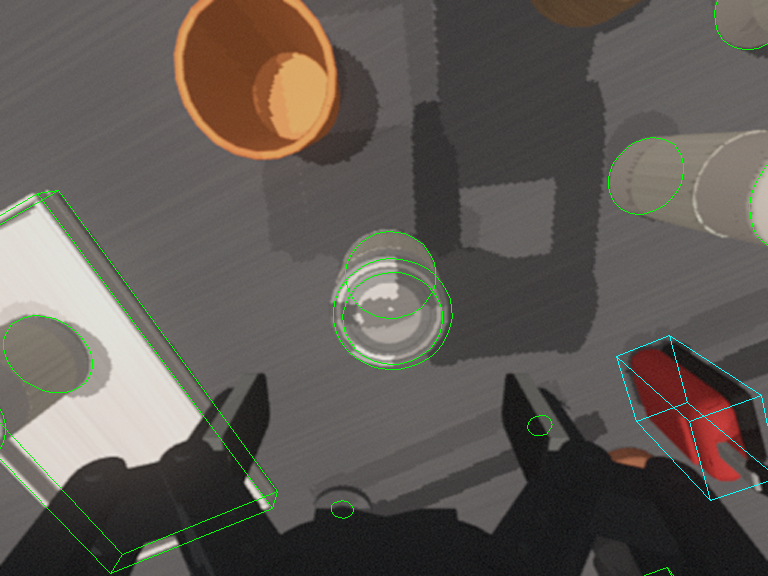

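Call:
step_arm(
  increments=[
    {"x": 0.05, "y": 0.0015, "z": 0.002, "wx": 0, "wy": -0.008, "wz": 0, "hand": 1},
    {"x": 0.1, "y": 0.0015, "z": 0.002, "wx": 0, "wy": -0.008, "wz": 0, "hand": 1},
    {"x": 0.118, "y": 0.0015, "z": 0.002, "wx": 0, "wy": -0.008, "wz": 0, "hand": 1},
    {"x": 0.118, "y": 0.0015, "z": 0.002, "wx": 0, "wy": -0.008, "wz": 0, "hand": 1},
    {"x": 0.118, "y": 0.0015, "z": 0.002, "wx": 0, "wy": -0.008, "wz": 0, "hand": 0.5},
    {"x": 0.118, "y": 0.0015, "z": 0.002, "wx": 0, "wy": -0.008, "wz": 0, "hand": 0.5},
    {"x": 0.118, "y": 0.0015, "z": 0.002, "wx": 0, "wy": -0.008, "wz": 0, "hand": 0.5},
    {"x": 0.118, "y": 0.0015, "z": 0.002, "wx": 0, "wy": -0.008, "wz": 0, "hand": 0.5},
  ],
)

```text
time: 14.75
tcp_pos: [0.502, -0.0863, 0.0306]
orientation: [[0.006, 0.423, 0.906], [-0.001, 0.906, -0.423], [-1.0, 0.002, 0.005]]
contact_force: [-1.3, -2.4, 6.6]
width: 0.764
```

```bash
python3 go.py .545 -.349 .12 65
```

```text
t 14.75 tcp [ 0.502  -0.0863  0.0306] yaw 64.98 q [-0.317  -0.0077  2.034   0.0013  1.1098 -1.4516] F [-1.3449 -2.4151  6.5909] w 0.764
xyz [-0.089  -0.2197  0.1506] w [-0.0004  0.0053 -0.0018]
```

Call:
step_arm(
  increments=[
    {"x": -0.02, "y": 0, "z": 0, "wx": 0, "wy": 0.005, "wz": -0.002, "hand": 0.5},
    {"x": -0.06, "y": 0, "z": 0, "wx": 0, "wy": 0.005, "wz": -0.002, "hand": 0.5},
    {"x": -0.08, "y": -0.03, "z": 0.02, "wx": 0, "wy": 0.005, "wz": -0.002, "hand": 0.5},
    {"x": -0.08, "y": -0.075, "z": 0.05, "wx": 0, "wy": 0.005, "wz": -0.002, "hand": 0.5},
    {"x": -0.08, "y": -0.12, "z": 0.08, "wx": 0, "wy": 0.005, "wz": -0.002, "hand": 0.5},
    {"x": -0.08, "y": -0.165, "z": 0.11, "wx": 0, "wy": 0.005, "wz": -0.002, "hand": 0.5},
    {"x": -0.08, "y": -0.205, "z": 0.14, "wx": 0, "wy": 0.005, "wz": -0.002, "hand": 0.5},
    {"x": -0.08, "y": -0.22, "z": 0.15, "wx": 0, "wy": 0.005, "wz": -0.002, "hand": 0.5},
    {"x": -0.08, "y": -0.22, "z": 0.15, "wx": 0, "wy": 0.005, "wz": -0.002, "hand": 0.5},
    {"x": -0.08, "y": -0.22, "z": 0.15, "wx": 0, "wy": 0.005, "wz": -0.002, "hand": 0.5},
  ],
)

```text
time: 16.0
tcp_pos: [0.5421, -0.3464, 0.1066]
orientation: [[-0.006, 0.422, 0.906], [0.004, 0.906, -0.422], [-1.0, 0.001, -0.007]]
contact_force: [-0.1, 1.3, -3.8]
width: 0.76
```

```bash
python3 go.py .545 -.349 .04 65;  python3 wr.py w6
```

```text
t 16.0 tcp [ 0.5421 -0.3464  0.1066] yaw 65.03 q [-0.684   0.2021  1.6649 -0.0006  1.2814 -1.8187] F [-0.0596  1.2985 -3.8033] w 0.76
xyz [ 0.0666 -0.0012  0.0042] w [ 0.0004 -0.0068 -0.0011]
cam [ 0.46453477 -0.31140514  0.24983415]
```

View pics/w6.png

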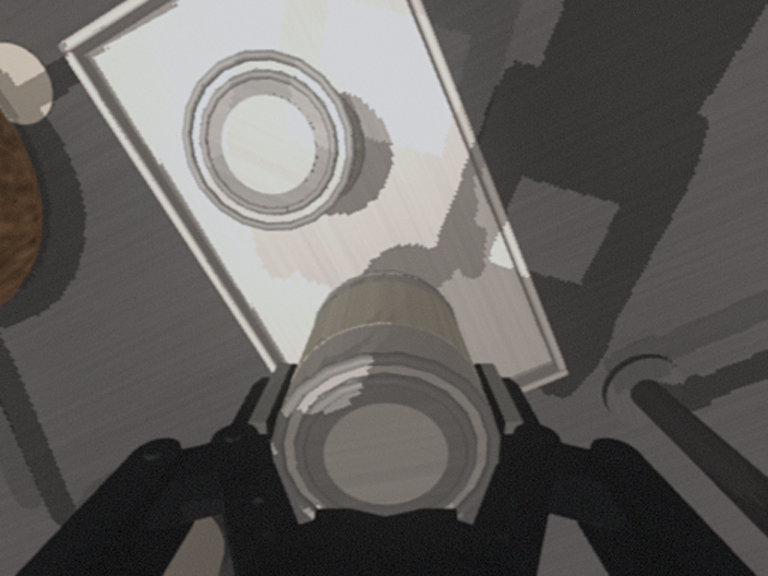

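Call:
step_arm(
  increments=[
    {"x": 0.04, "y": -0.001, "z": 0.002, "wx": 0, "wy": -0.006, "wz": 0, "hand": 0.5},
    {"x": 0.062, "y": -0.001, "z": 0.002, "wx": 0, "wy": -0.006, "wz": 0, "hand": 0.5},
    {"x": 0.068, "y": -0.001, "z": 0.002, "wx": 0, "wy": -0.006, "wz": 0, "hand": 0.5},
    {"x": 0.071, "y": -0.001, "z": 0.002, "wx": 0, "wy": -0.006, "wz": 0, "hand": 0.5},
    {"x": 0.073, "y": -0.001, "z": 0.002, "wx": 0, "wy": -0.006, "wz": 0, "hand": 0.5},
    {"x": 0.073, "y": -0.001, "z": 0.002, "wx": 0, "wy": -0.006, "wz": 0, "hand": 0.5},
  ],
)

```text
time: 16.8
tcp_pos: [0.5444, -0.3504, 0.0358]
orientation: [[0.003, 0.423, 0.906], [-0.002, 0.906, -0.423], [-1.0, -0.0, 0.003]]
contact_force: [0.2, -0.1, -2.2]
width: 0.765
```

Call:
step_arm(
  increments=[
    {"x": 0.001, "y": 0, "z": 0, "wx": 0, "wy": 0, "wz": 0, "hand": 0.5},
    {"x": 0.001, "y": 0, "z": 0, "wx": 0, "wy": 0, "wz": 0, "hand": 0.5},
    {"x": 0.001, "y": 0, "z": 0, "wx": 0, "wy": 0, "wz": 0, "hand": 1},
    {"x": 0.001, "y": 0, "z": 0, "wx": 0, "wy": 0, "wz": 0, "hand": 1},
    {"x": 0.001, "y": 0, "z": 0, "wx": 0, "wy": 0, "wz": 0, "hand": 1},
    {"x": -0.03, "y": 0, "z": 0, "wx": 0, "wy": 0, "wz": 0, "hand": 1},
    {"x": -0.07, "y": 0, "z": 0, "wx": 0, "wy": 0, "wz": 0, "hand": 1},
    {"x": -0.12, "y": 0, "z": 0, "wx": 0, "wy": 0, "wz": 0, "hand": 1},
    {"x": -0.18, "y": 0, "z": 0, "wx": 0, "wy": 0, "wz": 0, "hand": 1},
    {"x": -0.22, "y": 0, "z": 0, "wx": 0, "wy": 0, "wz": 0, "hand": 1},
    {"x": -0.22, "y": 0, "z": 0, "wx": 0, "wy": 0, "wz": 0, "hand": 1},
  ],
)

```text
time: 18.18
tcp_pos: [0.5452, -0.3511, 0.2602]
orientation: [[0.008, 0.423, 0.906], [-0.007, 0.906, -0.423], [-1.0, -0.002, 0.01]]
contact_force: [-0.0, 0.0, 0.1]
width: 0.996
```

```bash
python3 go.py .50 .05 .25 90;  python3 two.py c3
```

```text
t 18.18 tcp [ 0.5452 -0.3511  0.2602] yaw 64.97 q [-0.6869  0.0852  1.5307  0.0002  1.5151 -1.821 ] F [-0.0096  0.0113  0.0575] w 0.996
xyz [ 0.0072  0.3444 -0.2107] w [-0.4368  0.0096  0.0047]
```

View pics/c3a.png

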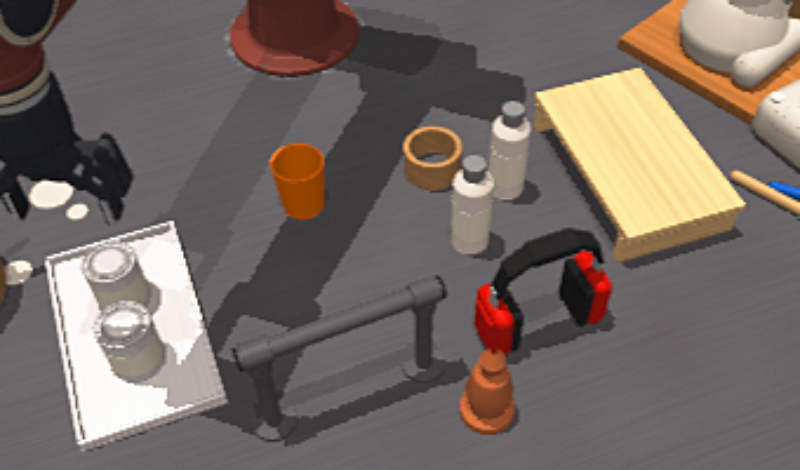

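```bash
python3 go.py .509 .1 .26 90
```

```text
t 18.27 tcp [ 0.5434 -0.3496  0.2543] yaw 64.97 q [-0.6869  0.0886  1.5369  0.0002  1.5148 -1.8209] F [ 0.831  -0.7659 -0.3579] w 1.0
xyz [-0.006   0.3929 -0.2213] w [-0.4368  0.0013  0.0004]
```

Call:
step_arm(
  increments=[
    {"x": -0.006, "y": 0.06, "z": -0.034, "wx": -0.1, "wy": 0, "wz": 0, "hand": 1},
    {"x": -0.006, "y": 0.11, "z": -0.062, "wx": -0.2, "wy": 0, "wz": 0, "hand": 1},
    {"x": -0.006, "y": 0.16, "z": -0.09, "wx": -0.3, "wy": 0, "wz": 0, "hand": 1},
    {"x": -0.006, "y": 0.21, "z": -0.12, "wx": -0.4, "wy": 0, "wz": 0, "hand": 1},
    {"x": -0.006, "y": 0.26, "z": -0.15, "wx": -0.437, "wy": 0, "wz": 0, "hand": 1},
    {"x": -0.006, "y": 0.31, "z": -0.18, "wx": -0.437, "wy": 0, "wz": 0, "hand": 1},
    {"x": -0.006, "y": 0.36, "z": -0.21, "wx": -0.437, "wy": 0, "wz": 0, "hand": 1},
    {"x": -0.006, "y": 0.393, "z": -0.221, "wx": -0.437, "wy": 0, "wz": 0, "hand": 1},
    {"x": -0.006, "y": 0.393, "z": -0.221, "wx": -0.437, "wy": 0, "wz": 0, "hand": 1},
    {"x": -0.006, "y": 0.393, "z": -0.221, "wx": -0.437, "wy": 0, "wz": 0, "hand": 1},
    {"x": -0.006, "y": 0.393, "z": -0.221, "wx": -0.437, "wy": 0, "wz": 0, "hand": 1},
  ],
)

```text
time: 19.65
tcp_pos: [0.5092, 0.0989, 0.2593]
orientation: [[-0.0, 0.001, 1.0], [-0.001, 1.0, -0.001], [-1.0, -0.001, -0.0]]
contact_force: [0.4, 0.5, -0.1]
width: 1.002
```

```bash
sed -i 's/tinB=(.501,-.086)/tinB=(.545,-.3505,0,.004)/' P.py; python3 go.py .5105 .1 .084 90; python3 wr.py w7;python3 wo.py w7o
```

```text
t 19.65 tcp [0.5092 0.0989 0.2593] yaw 89.91 q [ 0.0486 -0.2197  1.8228 -0.0008  1.539  -1.5207] F [ 0.3564  0.456  -0.133 ] w 1.002
xyz [0.1753 0.0013 0.0014] w [-0.0015 -0.0004  0.0008]
cam [0.42292777 0.09880748 0.40196944]
```

View pics/w7o.png

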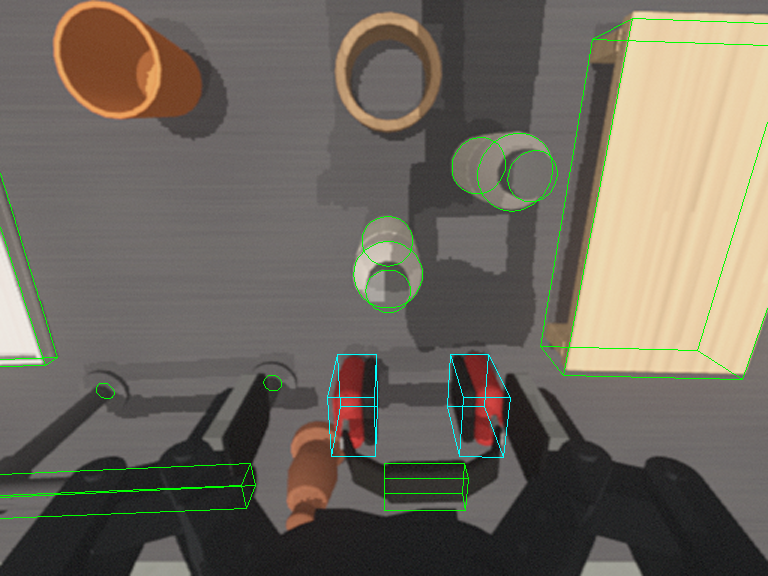

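Call:
step_arm(
  increments=[
    {"x": 0.06, "y": 0.001, "z": 0.001, "wx": 0, "wy": 0, "wz": 0, "hand": 1},
    {"x": 0.12, "y": 0.001, "z": 0.001, "wx": 0, "wy": 0, "wz": 0, "hand": 1},
    {"x": 0.16, "y": 0.001, "z": 0.001, "wx": 0, "wy": 0, "wz": 0, "hand": 1},
    {"x": 0.174, "y": 0.001, "z": 0.001, "wx": 0, "wy": 0, "wz": 0, "hand": 1},
    {"x": 0.174, "y": 0.001, "z": 0.001, "wx": 0, "wy": 0, "wz": 0, "hand": 1},
  ],
)

```text
time: 20.32
tcp_pos: [0.5106, 0.1004, 0.0861]
orientation: [[0.0, 0.001, 1.0], [-0.0, 1.0, -0.001], [-1.0, -0.0, 0.0]]
contact_force: [0.1, -0.2, 0.9]
width: 1.002
```

```bash
python3 two.py c4;python3 wr.py w8
```

```text
cam [0.4252654  0.10049354 0.23064507]
```

View pics/c4b.png

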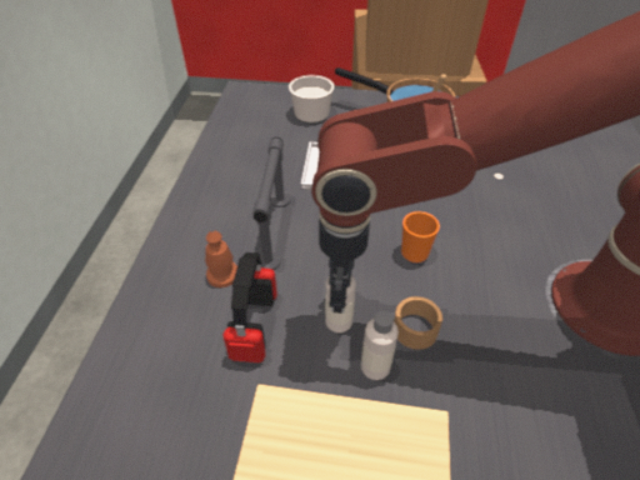

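View pics/w8.png

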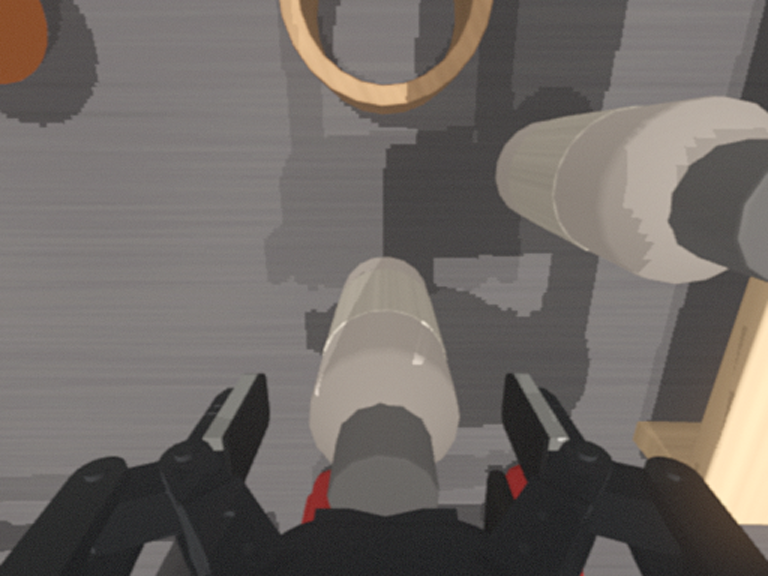

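Call:
step_arm(
  force=40,
  increments=[
    {"x": 0, "y": 0, "z": 0, "wx": 0, "wy": 0, "wz": 0, "hand": 0.3},
    {"x": 0, "y": 0, "z": 0, "wx": 0, "wy": 0, "wz": 0, "hand": 0.3},
    {"x": 0, "y": 0, "z": 0, "wx": 0, "wy": 0, "wz": 0, "hand": 0.3},
    {"x": 0, "y": 0, "z": 0, "wx": 0, "wy": 0, "wz": 0, "hand": 0.3},
    {"x": -0.005, "y": 0, "z": 0, "wx": 0, "wy": 0, "wz": 0, "hand": 0.3},
    {"x": -0.02, "y": 0, "z": 0, "wx": 0, "wy": 0, "wz": 0, "hand": 0.3},
    {"x": -0.06, "y": 0, "z": 0, "wx": 0, "wy": 0, "wz": 0, "hand": 0.3},
    {"x": -0.1, "y": 0, "z": 0, "wx": 0, "wy": 0, "wz": 0, "hand": 0.3},
    {"x": -0.14, "y": 0, "z": 0, "wx": 0, "wy": 0, "wz": 0, "hand": 0.3},
    {"x": -0.17, "y": 0, "z": 0, "wx": 0, "wy": 0, "wz": 0, "hand": 0.3},
    {"x": -0.17, "y": 0, "z": 0, "wx": 0, "wy": 0, "wz": 0, "hand": 0.3},
  ],
)

```text
time: 21.85
tcp_pos: [0.5118, 0.1011, 0.2598]
orientation: [[0.007, -0.0, 1.0], [0.0, 1.0, 0.0], [-1.0, -0.0, 0.007]]
contact_force: [0.7, -0.4, -2.9]
width: 0.572
```

```bash
sed -i 's/riser=(.483,.355,-.03)/riser=(.481,.358,-.03)/' P.py; python3 go.py .56 .35 .25 90; python3 two.py c5
```

```text
t 21.85 tcp [0.5118 0.1011 0.2598] yaw 90.02 q [ 0.0525 -0.2179  1.8205 -0.0004  1.5316 -1.5185] F [ 0.6974 -0.4381 -2.8712] w 0.572
xyz [0.0101 0.2489 0.0482] w [0.0003 0.0074 0.    ]
```

View pics/c5a.png

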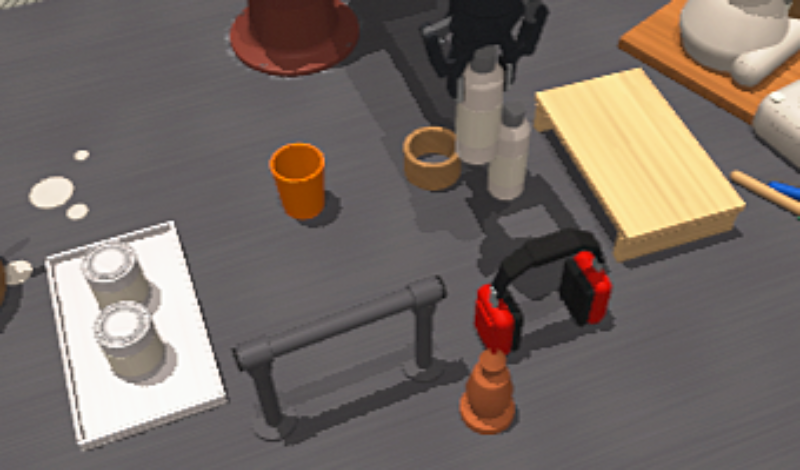

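Call:
step_arm(
  increments=[
    {"x": 0, "y": 0.06, "z": 0.01, "wx": 0, "wy": 0.007, "wz": 0, "hand": 0.3},
    {"x": 0, "y": 0.12, "z": 0.02, "wx": 0, "wy": 0.007, "wz": 0, "hand": 0.3},
    {"x": 0.02, "y": 0.18, "z": 0.033, "wx": 0, "wy": 0.007, "wz": 0, "hand": 0.3},
    {"x": 0.05, "y": 0.235, "z": 0.033, "wx": 0, "wy": 0.007, "wz": 0, "hand": 0.3},
    {"x": 0.08, "y": 0.254, "z": 0.033, "wx": 0, "wy": 0.007, "wz": 0, "hand": 0.3},
    {"x": 0.1, "y": 0.254, "z": 0.033, "wx": 0, "wy": 0.007, "wz": 0, "hand": 0.3},
    {"x": 0.1, "y": 0.254, "z": 0.033, "wx": 0, "wy": 0.007, "wz": 0, "hand": 0.3},
    {"x": 0.1, "y": 0.254, "z": 0.033, "wx": 0, "wy": 0.007, "wz": 0, "hand": 0.3},
  ],
)

```text
time: 22.95
tcp_pos: [0.5441, 0.3541, 0.1569]
orientation: [[-0.005, 0.001, 1.0], [-0.0, 1.0, -0.001], [-1.0, -0.0, -0.005]]
contact_force: [-0.4, 1.3, -2.2]
width: 0.572
```

```bash
python3 go.py .545 .355 .147 90; python3 two.py c6
```

```text
t 22.95 tcp [0.5441 0.3541 0.1569] yaw 89.93 q [ 0.4614  0.1651  1.6182  0.0022  1.3628 -1.1087] F [-0.3806  1.2704 -2.2328] w 0.572
xyz [0.0099 0.001  0.001 ] w [-0.0012 -0.005   0.0001]
```

View pics/c6a.png

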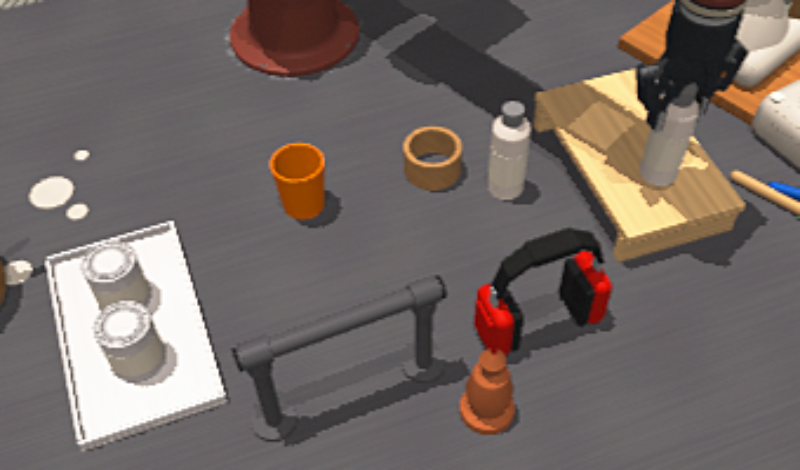

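Call:
step_arm(
  increments=[
    {"x": 0.005, "y": 0.001, "z": 0, "wx": 0, "wy": -0.005, "wz": 0, "hand": 0.3},
    {"x": 0.008, "y": 0.001, "z": 0, "wx": 0, "wy": -0.005, "wz": 0, "hand": 0.3},
    {"x": 0.01, "y": 0.001, "z": 0, "wx": 0, "wy": -0.005, "wz": 0, "hand": 0.3},
    {"x": 0.01, "y": 0.001, "z": 0, "wx": 0, "wy": -0.005, "wz": 0, "hand": 0.3},
  ],
)

```text
time: 23.55
tcp_pos: [0.5438, 0.3559, 0.1475]
orientation: [[0.0, -0.0, 1.0], [-0.001, 1.0, 0.0], [-1.0, -0.001, 0.0]]
contact_force: [-1.6, -3.2, 4.7]
width: 0.573
```

Call:
step_arm(
  increments=[
    {"x": -0.001, "y": 0, "z": 0, "wx": 0, "wy": 0, "wz": 0, "hand": 0.3},
    {"x": -0.001, "y": 0, "z": 0, "wx": 0, "wy": 0, "wz": 0, "hand": 1},
    {"x": -0.001, "y": 0, "z": 0, "wx": 0, "wy": 0, "wz": 0, "hand": 1},
    {"x": -0.001, "y": 0, "z": 0, "wx": 0, "wy": 0, "wz": 0, "hand": 1},
    {"x": -0.001, "y": 0, "z": 0, "wx": 0, "wy": 0, "wz": 0, "hand": 1},
    {"x": -0.03, "y": 0, "z": 0, "wx": 0, "wy": 0, "wz": 0, "hand": 1},
    {"x": -0.09, "y": 0, "z": 0, "wx": 0, "wy": 0, "wz": 0, "hand": 1},
    {"x": -0.12, "y": 0, "z": 0, "wx": 0, "wy": 0, "wz": 0, "hand": 1},
    {"x": -0.12, "y": -0.06, "z": -0.04, "wx": 0, "wy": 0, "wz": 0, "hand": 1},
    {"x": -0.12, "y": -0.12, "z": -0.08, "wx": 0, "wy": 0, "wz": 0, "hand": 1},
    {"x": -0.12, "y": -0.17, "z": -0.105, "wx": 0, "wy": 0, "wz": 0, "hand": 1},
    {"x": -0.12, "y": -0.17, "z": -0.105, "wx": 0, "wy": 0, "wz": 0, "hand": 1},
    {"x": -0.12, "y": -0.17, "z": -0.105, "wx": 0, "wy": 0, "wz": 0, "hand": 1},
  ],
)

```text
time: 25.18
tcp_pos: [0.4388, 0.1858, 0.2668]
orientation: [[0.0, 0.001, 1.0], [0.0, 1.0, -0.001], [-1.0, 0.0, 0.0]]
contact_force: [0.5, 0.9, 0.3]
width: 1.001
```

```bash
sed -i 's/bot1=(.5105,.1)/bot1=(.544,.356,0,.06)/' P.py; python3 go.py .439 .185 .084 90; python3 two.py c7; python3 wr.py w9;python3 wo.py w9o
```

```text
t 25.18 tcp [0.4388 0.1858 0.2668] yaw 89.95 q [ 0.2441 -0.3334  1.9025  0.0003  1.5719 -1.3258] F [0.517  0.9007 0.2794] w 1.001
xyz [ 0.1828 -0.0009  0.0001] w [-0.0009  0.0005 -0.0004]
cam [0.35291608 0.18632977 0.40924661]
```

View pics/c7a.png

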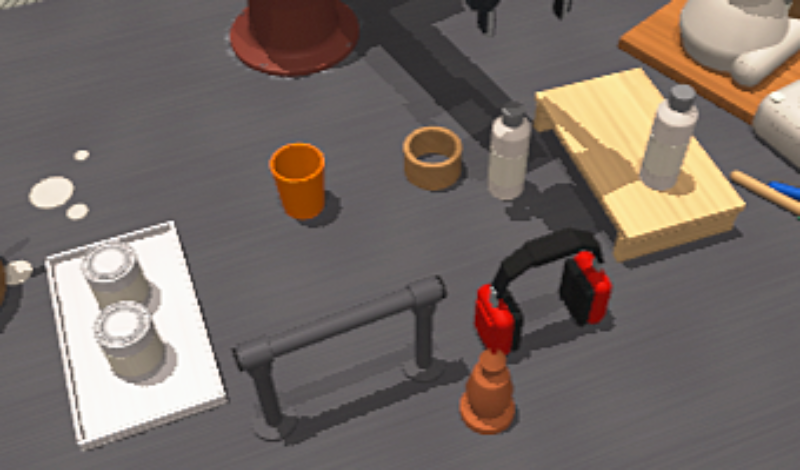

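View pics/w9o.png

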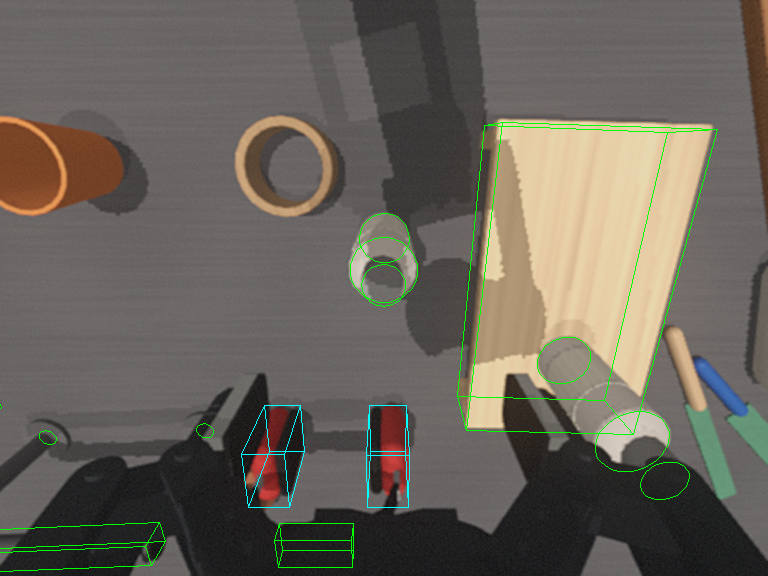

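```bash
python3 - <<'E'
from ov import *
from P import P
S,D=pickle.load(open("cams.pkl","rb"))
draw(S,bgr(S),P,270,100,410,220,4,"p1");draw(D,bgr(D),P,190,260,380,384,4,"p2")
E
```

```text
(no output)
```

View pics/p1.png

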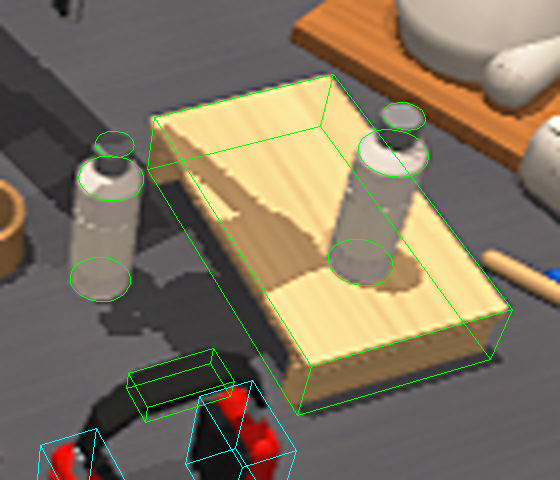

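View pics/p2.png

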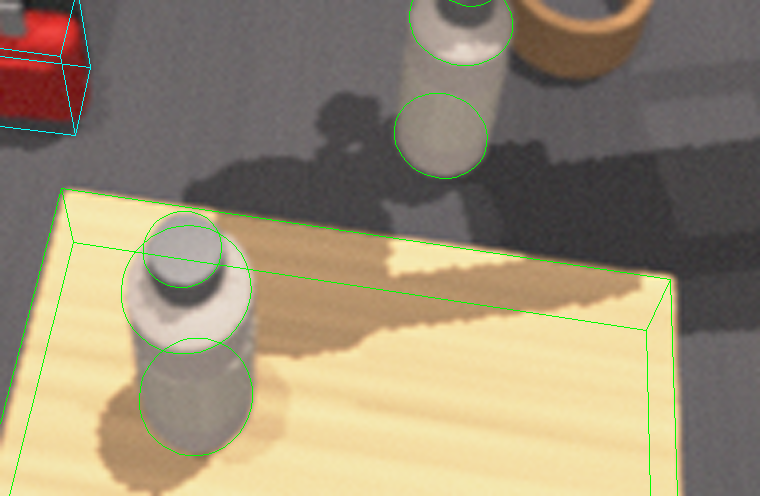

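Call:
step_arm(
  increments=[
    {"x": 0.06, "y": -0.001, "z": 0, "wx": 0, "wy": 0, "wz": 0, "hand": 1},
    {"x": 0.12, "y": -0.001, "z": 0, "wx": 0, "wy": 0, "wz": 0, "hand": 1},
    {"x": 0.16, "y": -0.001, "z": 0, "wx": 0, "wy": 0, "wz": 0, "hand": 1},
    {"x": 0.181, "y": -0.001, "z": 0, "wx": 0, "wy": 0, "wz": 0, "hand": 1},
    {"x": 0.181, "y": -0.001, "z": 0, "wx": 0, "wy": 0, "wz": 0, "hand": 1},
  ],
)

```text
time: 25.95
tcp_pos: [0.437, 0.1853, 0.0829]
orientation: [[-0.006, -0.001, 1.0], [-0.002, 1.0, 0.001], [-1.0, -0.002, -0.006]]
contact_force: [0.3, 0.3, -0.0]
width: 1.001
```

Call:
step_arm(
  force=40,
  increments=[
    {"x": 0, "y": 0, "z": 0, "wx": 0, "wy": 0, "wz": 0, "hand": 0.3},
    {"x": 0, "y": 0, "z": 0, "wx": 0, "wy": 0, "wz": 0, "hand": 0.3},
    {"x": 0, "y": 0, "z": 0, "wx": 0, "wy": 0, "wz": 0, "hand": 0.3},
    {"x": 0, "y": 0, "z": 0, "wx": 0, "wy": 0, "wz": 0, "hand": 0.3},
  ],
)

```text
time: 26.45
tcp_pos: [0.4397, 0.1852, 0.0871]
orientation: [[0.002, -0.0, 1.0], [0.0, 1.0, 0.0], [-1.0, 0.0, 0.002]]
contact_force: [-0.0, -0.4, 6.3]
width: 0.574
```

Call:
step_arm(
  increments=[
    {"x": -0.01, "y": 0, "z": 0, "wx": 0, "wy": 0, "wz": 0, "hand": 0.3},
    {"x": -0.04, "y": 0, "z": 0, "wx": 0, "wy": 0, "wz": 0, "hand": 0.3},
    {"x": -0.08, "y": 0, "z": 0, "wx": 0, "wy": 0, "wz": 0, "hand": 0.3},
    {"x": -0.11, "y": 0.03, "z": 0, "wx": 0, "wy": 0, "wz": 0, "hand": 0.3},
    {"x": -0.11, "y": 0.08, "z": -0.005, "wx": 0, "wy": 0, "wz": 0, "hand": 0.3},
    {"x": -0.11, "y": 0.13, "z": -0.01, "wx": 0, "wy": 0, "wz": 0, "hand": 0.3},
    {"x": -0.09, "y": 0.17, "z": -0.01, "wx": 0, "wy": 0, "wz": 0, "hand": 0.3},
    {"x": -0.08, "y": 0.17, "z": -0.01, "wx": 0, "wy": 0, "wz": 0, "hand": 0.3},
    {"x": -0.08, "y": 0.17, "z": -0.01, "wx": 0, "wy": 0, "wz": 0, "hand": 0.3},
  ],
)

```text
time: 27.58
tcp_pos: [0.4272, 0.354, 0.1633]
orientation: [[-0.004, -0.0, 1.0], [-0.003, 1.0, 0.0], [-1.0, -0.003, -0.004]]
contact_force: [-0.2, 0.4, -2.1]
width: 0.572
```

```bash
python3 go.py .43 .355 .15 90; python3 two.py c8
```

```text
t 27.57 tcp [0.4272 0.354  0.1633] yaw 90.03 q [ 0.5579 -0.0592  1.8402 -0.0002  1.3659 -1.0133] F [-0.1885  0.4375 -2.0512] w 0.572
xyz [0.0133 0.0011 0.0029] w [ 0.0005 -0.0043  0.003 ]
```

View pics/c8a.png

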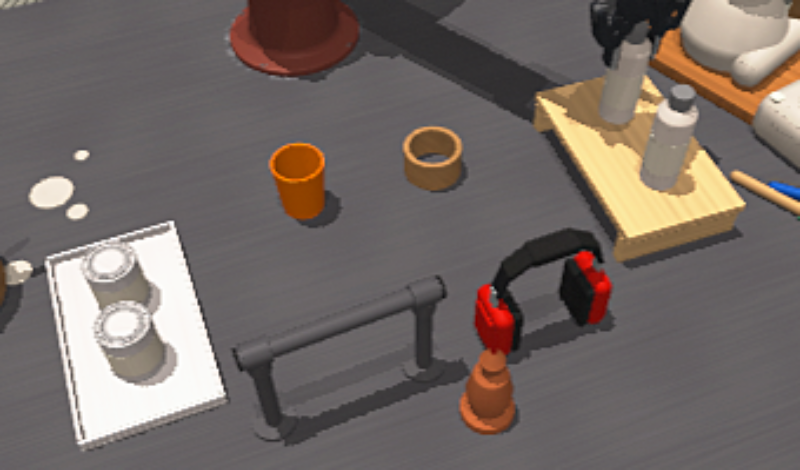

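Call:
step_arm(
  increments=[
    {"x": 0.008, "y": 0.001, "z": 0.002, "wx": 0, "wy": -0.004, "wz": 0.002, "hand": 0.3},
    {"x": 0.011, "y": 0.001, "z": 0.002, "wx": 0, "wy": -0.004, "wz": 0.002, "hand": 0.3},
    {"x": 0.014, "y": 0.001, "z": 0.002, "wx": 0, "wy": -0.004, "wz": 0.002, "hand": 0.3},
    {"x": 0.014, "y": 0.001, "z": 0.002, "wx": 0, "wy": -0.004, "wz": 0.002, "hand": 0.3},
  ],
)

```text
time: 28.18
tcp_pos: [0.4302, 0.3557, 0.1508]
orientation: [[0.002, -0.0, 1.0], [0.001, 1.0, 0.0], [-1.0, 0.001, 0.002]]
contact_force: [0.5, -0.1, -2.0]
width: 0.573
```

Call:
step_arm(
  increments=[
    {"x": 0.0015, "y": 0, "z": 0, "wx": 0, "wy": 0, "wz": 0, "hand": 0.3},
    {"x": 0.003, "y": 0, "z": 0, "wx": 0, "wy": 0, "wz": 0, "hand": 0.3},
    {"x": 0.003, "y": 0, "z": 0, "wx": 0, "wy": 0, "wz": 0, "hand": 0.3},
  ],
)

```text
time: 28.55
tcp_pos: [0.4303, 0.3559, 0.148]
orientation: [[0.003, -0.0, 1.0], [0.001, 1.0, 0.0], [-1.0, 0.001, 0.003]]
contact_force: [-0.2, 0.0, -3.3]
width: 0.571
```

Call:
step_arm(
  increments=[
    {"x": 0.001, "y": 0, "z": 0, "wx": 0, "wy": 0, "wz": 0, "hand": 0.3},
    {"x": 0.002, "y": 0, "z": 0, "wx": 0, "wy": 0, "wz": 0, "hand": 0.3},
    {"x": 0.002, "y": 0, "z": 0, "wx": 0, "wy": 0, "wz": 0, "hand": 0.3},
  ],
)

```text
time: 28.92
tcp_pos: [0.4308, 0.356, 0.1472]
orientation: [[0.004, -0.0, 1.0], [0.002, 1.0, 0.0], [-1.0, 0.002, 0.004]]
contact_force: [-0.8, -1.4, 2.6]
width: 0.571
```

Call:
step_arm(
  increments=[
    {"x": -0.001, "y": 0, "z": 0, "wx": 0, "wy": 0, "wz": 0, "hand": 1},
    {"x": -0.001, "y": 0, "z": 0, "wx": 0, "wy": 0, "wz": 0, "hand": 1},
    {"x": -0.001, "y": 0, "z": 0, "wx": 0, "wy": 0, "wz": 0, "hand": 1},
    {"x": -0.001, "y": 0, "z": 0, "wx": 0, "wy": 0, "wz": 0, "hand": 1},
    {"x": -0.03, "y": 0, "z": 0, "wx": 0, "wy": 0, "wz": 0, "hand": 1},
    {"x": -0.09, "y": 0, "z": 0, "wx": 0, "wy": 0, "wz": 0, "hand": 1},
    {"x": -0.15, "y": 0, "z": 0, "wx": 0, "wy": 0, "wz": 0, "hand": 1},
    {"x": -0.15, "y": -0.05, "z": 0.03, "wx": 0.18, "wy": 0, "wz": 0, "hand": 1},
    {"x": -0.15, "y": -0.1, "z": 0.06, "wx": 0.36, "wy": 0, "wz": 0, "hand": 1},
    {"x": -0.15, "y": -0.14, "z": 0.1, "wx": 0.54, "wy": 0, "wz": 0, "hand": 1},
    {"x": -0.15, "y": -0.17, "z": 0.14, "wx": 0.72, "wy": 0, "wz": 0, "hand": 1},
    {"x": -0.15, "y": -0.2, "z": 0.18, "wx": 0.9, "wy": 0, "wz": 0, "hand": 1},
    {"x": -0.15, "y": -0.228, "z": 0.22, "wx": 1.08, "wy": 0, "wz": 0, "hand": 1},
    {"x": -0.15, "y": -0.228, "z": 0.236, "wx": 1.26, "wy": 0, "wz": 0, "hand": 1},
    {"x": -0.15, "y": -0.228, "z": 0.236, "wx": 1.44, "wy": 0, "wz": 0, "hand": 1},
    {"x": -0.15, "y": -0.228, "z": 0.236, "wx": 1.571, "wy": 0, "wz": 0, "hand": 1},
    {"x": -0.15, "y": -0.228, "z": 0.236, "wx": 1.571, "wy": 0, "wz": 0, "hand": 1},
    {"x": -0.15, "y": -0.228, "z": 0.236, "wx": 1.571, "wy": 0, "wz": 0, "hand": 1},
  ],
)

```text
time: 31.18
tcp_pos: [0.6659, 0.1278, 0.2964]
orientation: [[0.003, 1.0, 0.002], [0.002, 0.002, -1.0], [-1.0, 0.003, -0.002]]
contact_force: [-0.0, 0.3, -0.1]
width: 1.0
```

```bash
sed -i 's/bot2=(.439,.185)/bot2=(.430,.356,0,.06)/' P.py; python3 go.py .667 .128 .25 0; python3 two.py c9; python3 wr.py w10;python3 wo.py w10o
```

```text
t 31.18 tcp [0.6659 0.1278 0.2964] yaw 0.11 q [0.0793 0.1448 1.4068 0.0014 1.587  0.0775] F [-0.001   0.2541 -0.1297] w 1.0
xyz [ 0.0464  0.0009 -0.0002] w [ 0.0019 -0.0016 -0.0028]
cam [0.66404902 0.21225721 0.43924006]
```

View pics/c9a.png

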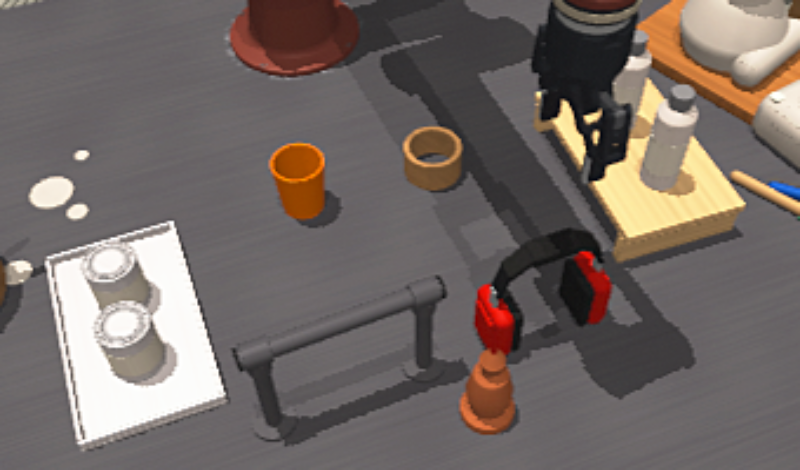

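View pics/w10o.png

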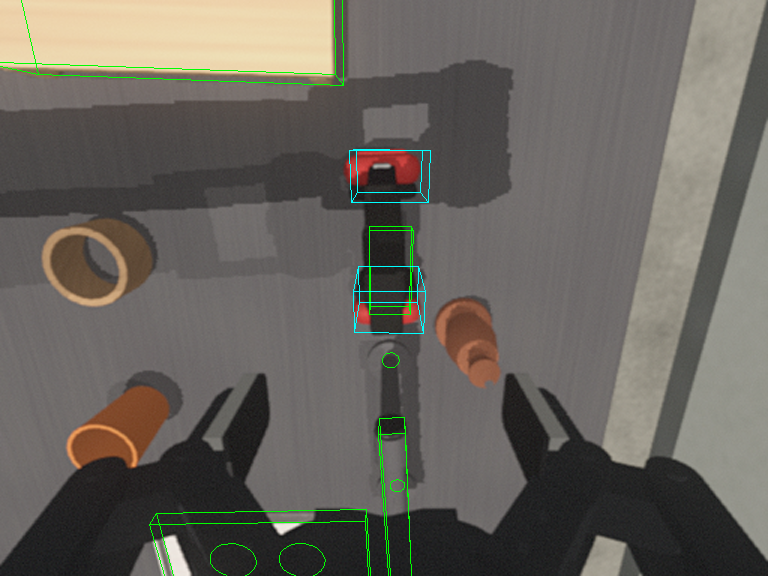

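```bash
python3 - <<'E'
from ov import *
s=pickle.load(open("w.pkl","rb"))
im=bgr(s); im=cv2.convertScaleAbs(im,alpha=2.5,beta=10)
crop(im,220,90,300,240,5,"m1")
c=cv2.imread("pics/m1.png");cv2.imwrite("pics/m1.png",c[:600])
E
```

```text
(no output)
```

View pics/m1.png

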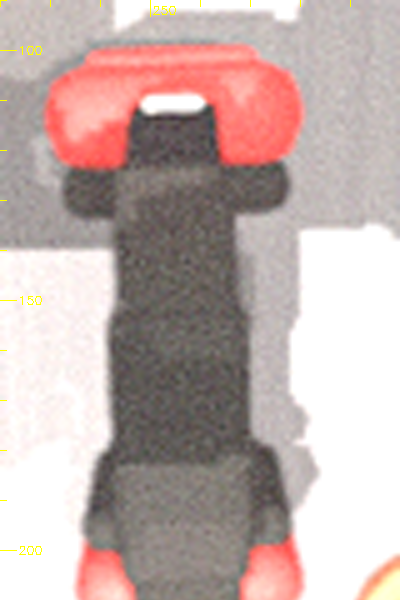

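```bash
python3 - <<'E'
from ov import *
np.set_printoptions(precision=4,suppress=True)
s=pickle.load(open("w.pkl","rb"))
f=fr(.666,.128,1.6)
for x in(-.06,-.045,-.031,0,.031,.045): print(x,proj(s,f((x,.015,.16))),proj(s,f((x,-.015,.16))))
for v in(152.4,182,200,): print(v,pix2w(s,(256,v),.16),pix2w(s,(256,v),.14))
print("cup top white",pix2w(s,(254.5,110.5),.082), "cup outer",pix2w(s,(254,100),.06))
S,D=pickle.load(open("cams.pkl","rb"))
draw(S,bgr(S),dict(muffs=(.666,.128,1.62)),270,170,360,260,6,"m2");draw(D,bgr(D),dict(muffs=(.666,.128,1.62)),150,190,250,300,5,"m3")
a=cv2.imread("pics/m2.png");b=cv2.imread("pics/m3.png")
cv2.imwrite("pics/m23.png",cv2.resize(np.hstack([a,cv2.resize(b,(491,540))]),(800,419)))
E
```

```text
-0.06 [246.199  233.3515] [272.7296 232.6841]
-0.045 [245.6611 221.2646] [272.6177 220.5772]
-0.031 [245.1433 209.6278] [272.51   208.9211]
0 [243.9386 182.5567] [272.2593 181.8037]
0.031 [242.6469 153.5296] [271.9904 152.7253]
0.045 [242.0324 139.7217] [271.8626 138.8925]
152.4 [0.6638 0.1597 0.16  ] [0.6637 0.156  0.14  ]
182 [0.6638 0.1282 0.16  ] [0.6638 0.1222 0.14  ]
200 [0.6638 0.1079 0.16  ] [0.6638 0.1004 0.14  ]
cup top white [0.6618 0.1975 0.082 ] cup outer [0.661  0.2097 0.06  ]
```

View pics/m23.png

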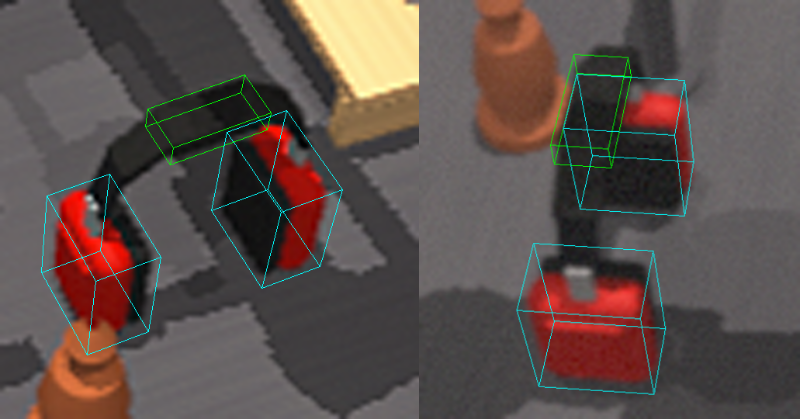

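```bash
python3 - <<'E'
from ov import *
s=pickle.load(open("w.pkl","rb"))
a=pix2w(s,(254.8,115),.075);b=pix2w(s,(258,203),.075);print(a,b)
E
python3 go.py .665 .128 .17 2
```

```text
[0.66208625 0.19172133 0.075     ] [0.6665683  0.07154127 0.075     ]
t 31.32 tcp [0.6659 0.1278 0.2966] yaw 0.05 q [0.0794 0.1447 1.4068 0.0013 1.5871 0.0784] F [-0.164   0.0468  0.1363] w 0.998
xyz [ 0.1266 -0.0013 -0.    ] w [-0.034  -0.0015 -0.003 ]
```

Call:
step_arm(
  force=60,
  increments=[
    {"x": 0.06, "y": -0.001, "z": 0, "wx": -0.034, "wy": 0, "wz": -0.003, "hand": 1},
    {"x": 0.11, "y": -0.001, "z": 0, "wx": -0.034, "wy": 0, "wz": -0.003, "hand": 1},
    {"x": 0.14, "y": -0.001, "z": 0, "wx": -0.034, "wy": 0, "wz": -0.003, "hand": 1},
    {"x": 0.152, "y": -0.001, "z": 0, "wx": -0.034, "wy": 0, "wz": -0.003, "hand": 1},
    {"x": 0.152, "y": -0.001, "z": 0, "wx": -0.034, "wy": 0, "wz": -0.003, "hand": 1},
    {"x": 0.152, "y": -0.001, "z": 0, "wx": -0.034, "wy": 0, "wz": -0.003, "hand": 1},
  ],
)

```text
time: 32.08
tcp_pos: [0.6668, 0.1281, 0.147]
orientation: [[0.004, 0.999, 0.034], [0.002, 0.034, -0.999], [-1.0, 0.004, -0.002]]
contact_force: [0.6, 0.2, 0.5]
width: 0.999
```

```bash
python3 two.py e1;python3 wr.py w11; python3 - <<'E'
from ov import *
S,D=pickle.load(open("cams.pkl","rb"))
crop(bgr(S),250,150,370,260,6,"e1c");crop(bgr(D),140,150,260,310,4,"e1d")
E
```

```text
cam [0.66192124 0.21246359 0.28966749]
```

View pics/e1c.png

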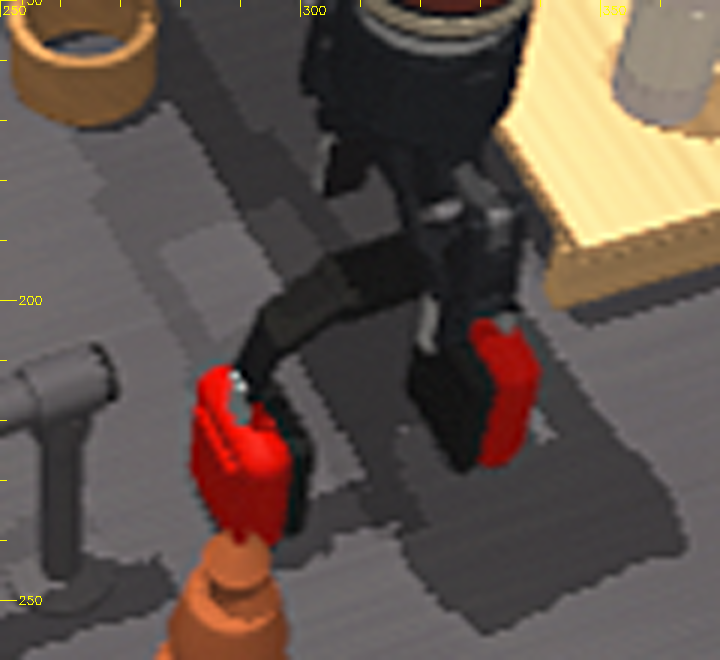

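View pics/w11.png

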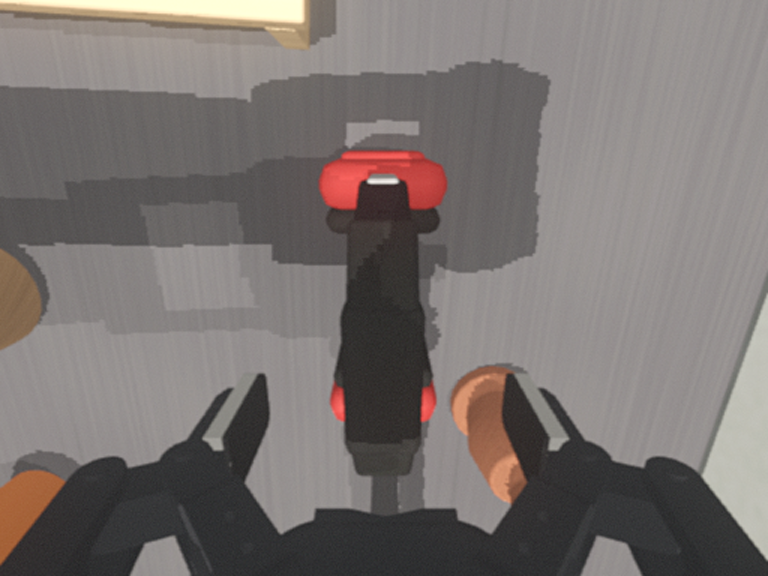

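```bash
python3 - <<'E'
from ov import *
s=pickle.load(open("w.pkl","rb"))
for y in(.097,.128,.159):
  for x in (.652,.667,.682): print(x,y,proj(s,(x,y,.16))*1.5)
print(proj(s,(.667-.0425,.128,.16))*1.5,proj(s,(.667-.0425,.139,.16))*1.5)
E
python3 go.py .665 .128 .144 2
```

```text
0.652 0.097 [348.55816704 460.83106567]
0.667 0.097 [387.18716112 461.8598837 ]
0.682 0.097 [425.72038933 462.88615117]
0.652 0.128 [349.04476673 391.84246655]
0.667 0.128 [390.28414472 393.03223391]
0.682 0.128 [431.41438405 394.21885259]
0.652 0.159 [349.60201638 312.83733576]
0.667 0.159 [393.83014384 314.22562152]
0.682 0.159 [437.93274995 315.60996726]
[273.15433795 389.65300688] [271.47157915 362.75226478]
t 32.23 tcp [0.6665 0.128  0.1466] yaw 1.95 q [0.0796 0.2352 1.5557 0.0015 1.3474 0.0452] F [0.779  0.4446 0.4574] w 1.005
xyz [ 0.0026 -0.0015 -0.    ] w [-0.0008 -0.0016 -0.0032]
```

Call:
step_arm(
  force=60,
  increments=[
    {"x": 0.003, "y": -0.0005, "z": -0.004, "wx": 0, "wy": 0, "wz": -0.003, "hand": 1},
    {"x": 0.003, "y": -0.0005, "z": -0.004, "wx": 0, "wy": 0, "wz": -0.003, "hand": 0.1},
    {"x": 0.003, "y": -0.0005, "z": -0.004, "wx": 0, "wy": 0, "wz": -0.003, "hand": 0.1},
    {"x": 0.003, "y": -0.0005, "z": -0.004, "wx": 0, "wy": 0, "wz": -0.003, "hand": 0.1},
    {"x": 0.003, "y": -0.0005, "z": -0.004, "wx": 0, "wy": 0, "wz": -0.003, "hand": 0.1},
    {"x": 0.003, "y": -0.0005, "z": -0.004, "wx": 0, "wy": 0, "wz": -0.003, "hand": 0.1},
  ],
)

```text
time: 32.98
tcp_pos: [0.665, 0.1319, 0.1417]
orientation: [[-0.002, 0.999, 0.034], [0.001, 0.034, -0.999], [-1.0, -0.002, -0.002]]
contact_force: [-0.2, -0.3, 0.8]
width: 0.334
```

```bash
python3 go.py .665 .132 .144 2;python3 two.py e2;python3 wr.py w12; python3 - <<'E'
from ov import *
S,D=pickle.load(open("cams.pkl","rb"))
crop(cv2.convertScaleAbs(bgr(D),alpha=2),140,170,260,310,4,"e2d")
E
```

```text
t 32.98 tcp [0.665  0.1319 0.1417] yaw 1.95 q [0.0855 0.2414 1.557  0.0017 1.3456 0.0511] F [-0.153  -0.3352  0.8053] w 0.334
xyz [-0.0023 -0.     -0.0001] w [-0.0009 -0.0016  0.0024]
cam [0.66114546 0.21637784 0.28450489]
```

View pics/e2d.png

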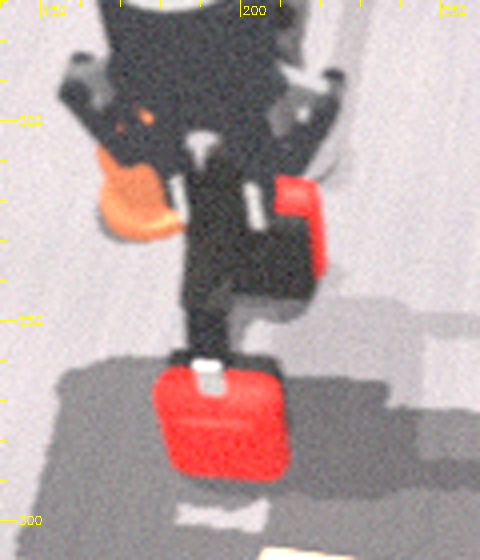

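View pics/w12.png

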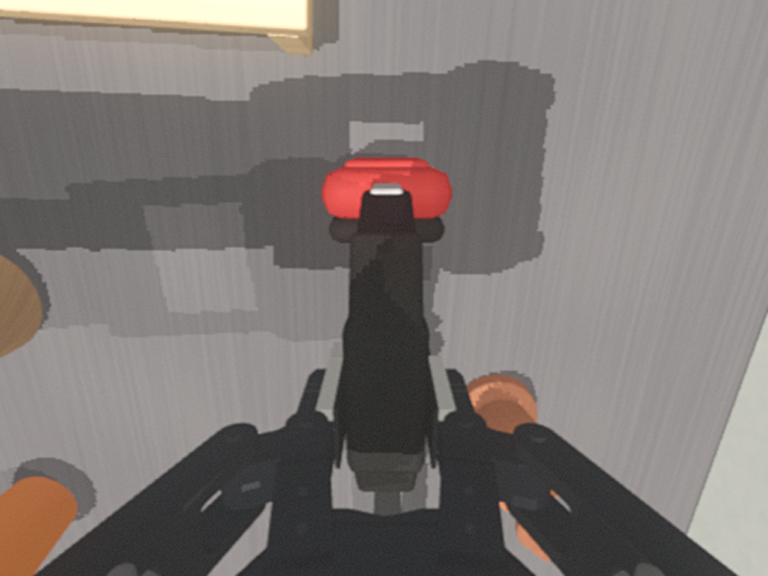

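Call:
step_arm(
  increments=[
    {"x": -0.02, "y": 0, "z": 0, "wx": 0, "wy": 0, "wz": 0, "hand": 0.1},
    {"x": -0.06, "y": 0, "z": 0, "wx": 0, "wy": 0, "wz": 0, "hand": 0.1},
    {"x": -0.11, "y": 0, "z": 0, "wx": 0, "wy": 0, "wz": 0, "hand": 0.1},
    {"x": -0.16, "y": 0, "z": 0, "wx": 0, "wy": 0, "wz": 0, "hand": 0.1},
    {"x": -0.215, "y": 0, "z": 0, "wx": 0, "wy": 0, "wz": 0, "hand": 0.1},
    {"x": -0.225, "y": 0, "z": 0.02, "wx": -0.15, "wy": 0, "wz": 0, "hand": 0.1},
    {"x": -0.225, "y": 0, "z": 0.05, "wx": -0.3, "wy": 0, "wz": 0, "hand": 0.1},
    {"x": -0.225, "y": 0, "z": 0.08, "wx": -0.45, "wy": 0, "wz": 0, "hand": 0.1},
    {"x": -0.225, "y": 0, "z": 0.11, "wx": -0.6, "wy": 0, "wz": 0, "hand": 0.1},
    {"x": -0.225, "y": 0, "z": 0.14, "wx": -0.75, "wy": 0, "wz": 0, "hand": 0.1},
    {"x": -0.225, "y": 0, "z": 0.17, "wx": -0.9, "wy": 0, "wz": 0, "hand": 0.1},
    {"x": -0.225, "y": 0, "z": 0.2, "wx": -1.05, "wy": 0, "wz": 0, "hand": 0.1},
    {"x": -0.225, "y": 0.002, "z": 0.23, "wx": -1.2, "wy": 0, "wz": 0, "hand": 0.1},
    {"x": -0.225, "y": 0.004, "z": 0.25, "wx": -1.35, "wy": 0, "wz": 0, "hand": 0.1},
    {"x": -0.225, "y": 0.004, "z": 0.255, "wx": -1.5, "wy": 0, "wz": 0, "hand": 0.1},
    {"x": -0.225, "y": 0.004, "z": 0.255, "wx": -1.588, "wy": 0, "wz": 0, "hand": 0.1},
    {"x": -0.225, "y": 0.004, "z": 0.255, "wx": -1.588, "wy": 0, "wz": 0, "hand": 0.1},
    {"x": -0.225, "y": 0.004, "z": 0.255, "wx": -1.588, "wy": 0, "wz": 0, "hand": 0.1},
  ],
)

```text
time: 35.38
tcp_pos: [0.678, -0.1229, 0.3665]
orientation: [[-0.003, -0.05, 0.999], [0.001, 0.999, 0.05], [-1.0, 0.002, -0.003]]
contact_force: [-0.6, 0.2, -2.0]
width: 0.337
```

```bash
python3 go.py .678 -.123 .17 93;python3 two.py e3;python3 wr.py w13; python3 wo.py w13o
```

```text
t 35.38 tcp [ 0.678  -0.1229  0.3665] yaw 92.87 q [-0.2874  0.1619  1.274   0.0005  1.709  -1.9083] F [-0.5557  0.1962 -2.0482] w 0.337
xyz [ 0.1965 -0.0004  0.0006] w [-0.0023 -0.003  -0.0016]
cam [ 0.59228049 -0.1276925   0.50916758]
```

View pics/e3a.png

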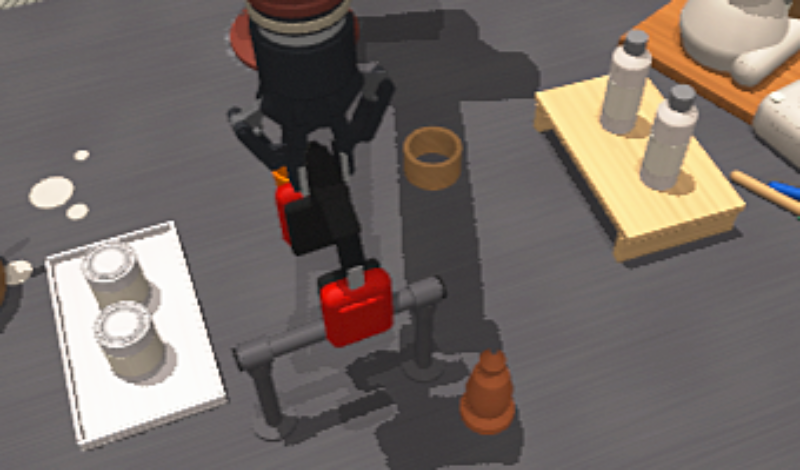

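View pics/e3b.png

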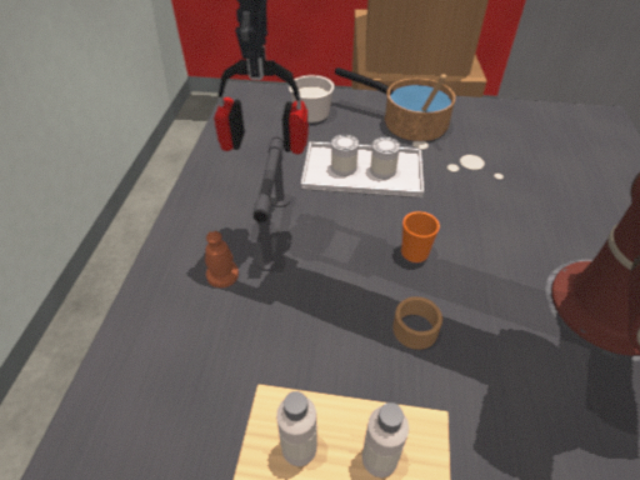

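View pics/w13o.png

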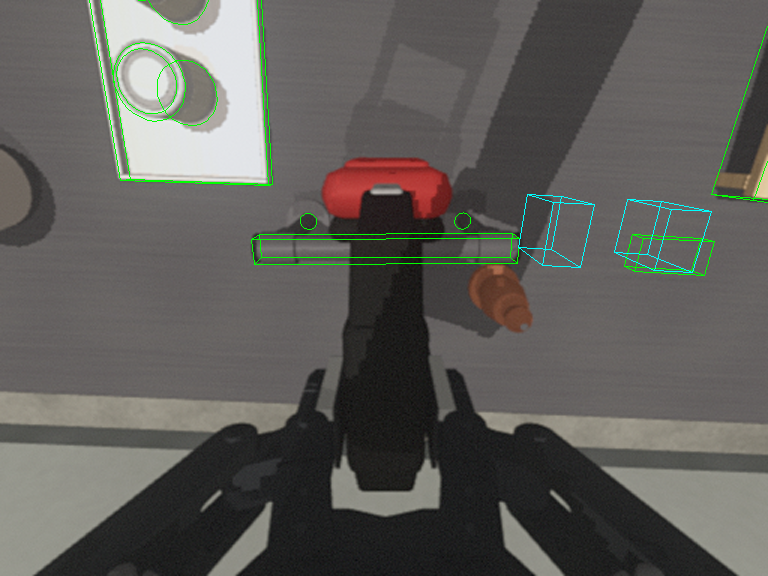

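Call:
step_arm(
  increments=[
    {"x": 0.05, "y": 0, "z": 0, "wx": 0, "wy": -0.003, "wz": 0, "hand": 0.1},
    {"x": 0.1, "y": 0, "z": 0, "wx": 0, "wy": -0.003, "wz": 0, "hand": 0.1},
    {"x": 0.15, "y": 0, "z": 0, "wx": 0, "wy": -0.003, "wz": 0, "hand": 0.1},
    {"x": 0.18, "y": 0, "z": 0, "wx": 0, "wy": -0.003, "wz": 0, "hand": 0.1},
    {"x": 0.19, "y": 0, "z": 0, "wx": 0, "wy": -0.003, "wz": 0, "hand": 0.1},
    {"x": 0.19, "y": 0, "z": 0, "wx": 0, "wy": -0.003, "wz": 0, "hand": 0.1},
    {"x": 0.19, "y": 0, "z": 0, "wx": 0, "wy": -0.003, "wz": 0, "hand": 0.1},
  ],
)

```text
time: 36.4
tcp_pos: [0.6789, -0.1232, 0.1788]
orientation: [[0.004, -0.051, 0.999], [0.0, 0.999, 0.051], [-1.0, 0.0, 0.004]]
contact_force: [-0.9, -0.6, -1.2]
width: 0.336
```

```bash
python3 go.py .678 -.123 .161 93;python3 two.py e4;python3 - <<'E'
from ov import *
from P import P
S,D=pickle.load(open("cams.pkl","rb"))
crop(cv2.convertScaleAbs(bgr(D),alpha=2),150,70,290,220,4,"e4d")
crop(cv2.convertScaleAbs(bgr(S),alpha=2),170,150,290,280,4,"e4c")
E
```

```text
t 36.4 tcp [ 0.6789 -0.1232  0.1788] yaw 92.93 q [-0.2879  0.2343  1.5013  0.0014  1.4025 -1.91  ] F [-0.9371 -0.5593 -1.1982] w 0.336
xyz [ 0.0178  0.0002 -0.0009] w [-0.0012  0.0038 -0.0002]
```

View pics/e4d.png

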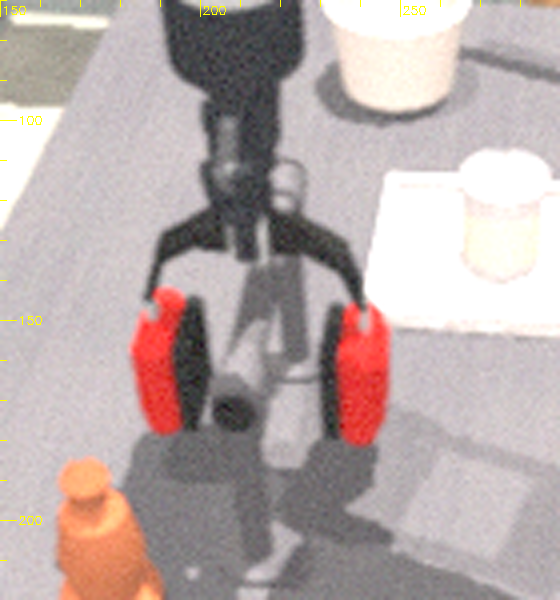

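View pics/e4c.png

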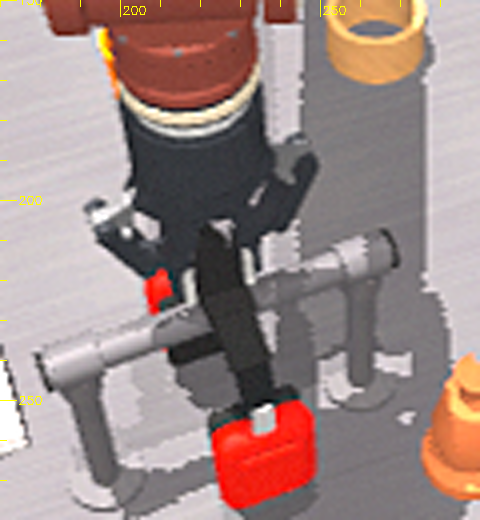

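Call:
step_arm(
  increments=[
    {"x": 0.006, "y": 0, "z": 0.003, "wx": 0, "wy": 0.003, "wz": 0, "hand": 0.1},
    {"x": 0.012, "y": 0, "z": 0.003, "wx": 0, "wy": 0.003, "wz": 0, "hand": 0.1},
    {"x": 0.016, "y": 0, "z": 0.003, "wx": 0, "wy": 0.003, "wz": 0, "hand": 0.1},
    {"x": 0.016, "y": 0, "z": 0.003, "wx": 0, "wy": 0.003, "wz": 0, "hand": 0.1},
  ],
)

```text
time: 37.0
tcp_pos: [0.6806, -0.1226, 0.16]
orientation: [[-0.003, -0.051, 0.999], [0.001, 0.999, 0.051], [-1.0, 0.002, -0.003]]
contact_force: [0.2, -0.2, -1.9]
width: 0.333
```

Call:
step_arm(
  increments=[
    {"x": 0.001, "y": 0, "z": 0, "wx": 0, "wy": 0, "wz": 0, "hand": 0.1},
    {"x": 0.002, "y": 0, "z": 0, "wx": 0, "wy": 0, "wz": 0, "hand": 0.1},
    {"x": 0.002, "y": 0, "z": 0, "wx": 0, "wy": 0, "wz": 0, "hand": 0.1},
  ],
)

```text
time: 37.38
tcp_pos: [0.6806, -0.1227, 0.1597]
orientation: [[-0.003, -0.051, 0.999], [0.001, 0.999, 0.051], [-1.0, 0.001, -0.003]]
contact_force: [-4.5, 0.7, 5.2]
width: 0.335
```

Call:
step_arm(
  increments=[
    {"x": 0, "y": 0, "z": 0, "wx": 0, "wy": 0, "wz": 0, "hand": 0.5},
    {"x": 0, "y": 0, "z": 0, "wx": 0, "wy": 0, "wz": 0, "hand": 0.7},
    {"x": 0, "y": 0, "z": 0, "wx": 0, "wy": 0, "wz": 0, "hand": 1},
    {"x": 0, "y": 0, "z": 0, "wx": 0, "wy": 0, "wz": 0, "hand": 1},
    {"x": -0.002, "y": 0, "z": 0, "wx": 0, "wy": 0, "wz": 0, "hand": 1},
    {"x": -0.002, "y": 0, "z": 0, "wx": 0, "wy": 0, "wz": 0, "hand": 1},
  ],
)

```text
time: 38.12
tcp_pos: [0.6808, -0.1227, 0.1605]
orientation: [[-0.003, -0.051, 0.999], [0.001, 0.999, 0.051], [-1.0, 0.001, -0.002]]
contact_force: [0.6, 0.6, 0.0]
width: 1.002
```

```bash
python3 two.py e5;python3 - <<'E'
from ov import *
S,D=pickle.load(open("cams.pkl","rb"))
crop(cv2.convertScaleAbs(bgr(D),alpha=2),150,70,290,220,4,"e5d")
E
```

```text
(no output)
```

View pics/e5d.png

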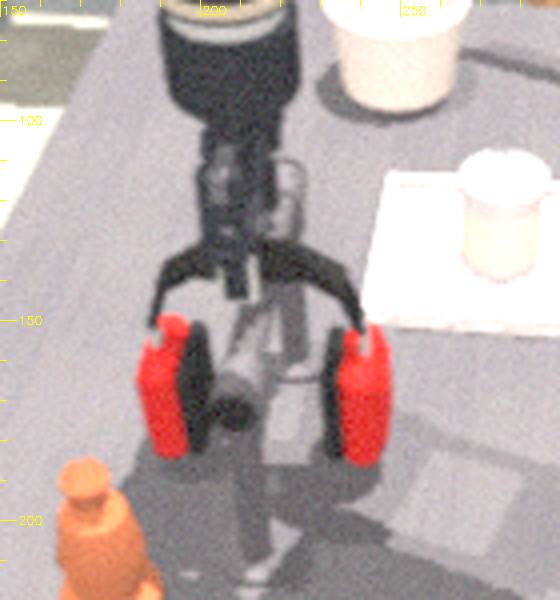

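Call:
step_arm(
  increments=[
    {"x": -0.02, "y": 0, "z": 0, "wx": 0, "wy": 0, "wz": 0, "hand": 1},
    {"x": -0.06, "y": 0, "z": 0, "wx": 0, "wy": 0, "wz": 0, "hand": 1},
    {"x": -0.12, "y": 0, "z": 0, "wx": 0, "wy": 0, "wz": 0, "hand": 1},
    {"x": -0.16, "y": 0, "z": -0.05, "wx": 0, "wy": 0, "wz": 0, "hand": 1},
    {"x": -0.16, "y": 0.04, "z": -0.11, "wx": 0, "wy": 0, "wz": 0, "hand": 1},
    {"x": -0.16, "y": 0.08, "z": -0.16, "wx": 0, "wy": 0, "wz": 0, "hand": 1},
    {"x": -0.16, "y": 0.12, "z": -0.2, "wx": 0, "wy": 0, "wz": 0, "hand": 1},
    {"x": -0.16, "y": 0.16, "z": -0.24, "wx": 0, "wy": 0, "wz": 0, "hand": 1},
    {"x": -0.16, "y": 0.16, "z": -0.24, "wx": 0, "wy": 0, "wz": 0, "hand": 1},
    {"x": -0.16, "y": 0.16, "z": -0.24, "wx": 0, "wy": 0, "wz": 0, "hand": 1},
    {"x": -0.16, "y": 0.16, "z": -0.24, "wx": 0, "wy": 0, "wz": 0, "hand": 1},
    {"x": -0.16, "y": 0.16, "z": -0.24, "wx": 0, "wy": 0, "wz": 0, "hand": 1},
  ],
)

```text
time: 39.72
tcp_pos: [0.4338, 0.024, 0.321]
orientation: [[-0.004, -0.05, 0.999], [0.001, 0.999, 0.05], [-1.0, 0.002, -0.004]]
contact_force: [-0.4, -0.1, -0.5]
width: 0.998
```

```bash
python3 two.py e6;python3 - <<'E'
from ov import *
from P import P
S,D=pickle.load(open("cams.pkl","rb"))
crop(cv2.convertScaleAbs(bgr(D),alpha=2),150,90,300,220,4,"e6d")
draw(S,bgr(S),{k:v for k,v in P.items() if k!="muffs"},90,100,400,285,2.5,"e6c") if 0 else None
draw(S,bgr(S),{**{k:v for k,v in P.items() if k not in("muffs",)}, "muffs":(.675,-.122,.053+3.1416,.016)},90,100,290,285,4,"e6c")
E
```

```text
(no output)
```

View pics/e6a.png

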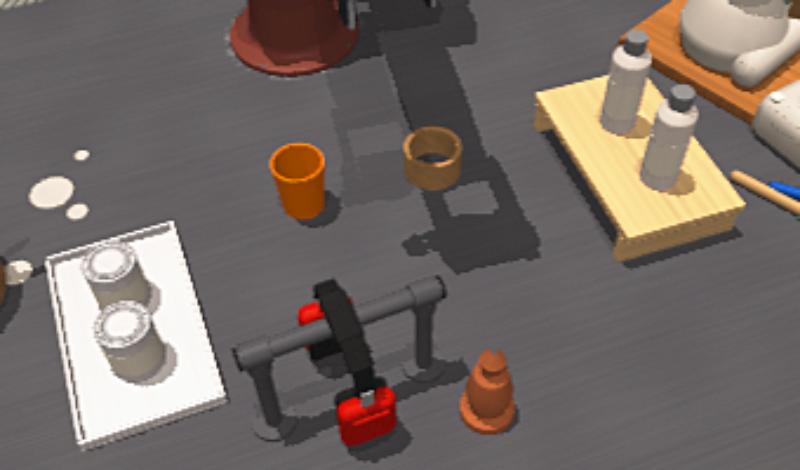

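View pics/e6d.png

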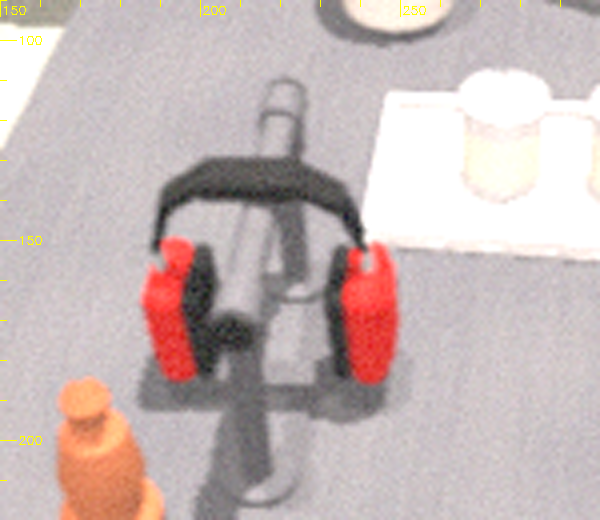

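View pics/e6c.png

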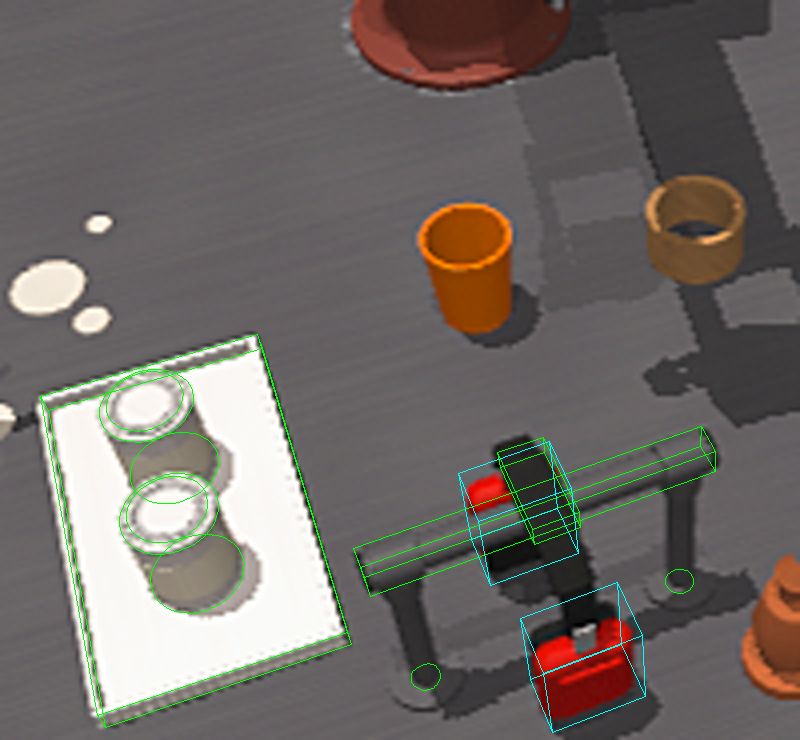

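Call:
step_arm(
  increments=[
    {"x": 0, "y": 0, "z": 0, "wx": 0, "wy": 0, "wz": 0, "hand": 1},
    {"x": 0, "y": 0, "z": 0, "wx": 0, "wy": 0, "wz": 0, "hand": 1},
    {"x": 0, "y": 0, "z": 0, "wx": 0, "wy": 0, "wz": 0, "hand": 1},
    {"x": 0, "y": 0, "z": 0, "wx": 0, "wy": 0, "wz": 0, "hand": 1},
    {"x": 0, "y": 0, "z": 0, "wx": 0, "wy": 0, "wz": 0, "hand": 1},
    {"x": 0, "y": 0, "z": 0, "wx": 0, "wy": 0, "wz": 0, "hand": 1},
  ],
)

```text
time: 40.58
tcp_pos: [0.4332, 0.0247, 0.3211]
orientation: [[-0.003, -0.051, 0.999], [0.001, 0.999, 0.051], [-1.0, 0.002, -0.003]]
contact_force: [-0.4, -0.1, 0.2]
width: 0.997
```

```bash
python3 - <<'E'
from ov import *
from P import P
S,D=pickle.load(open("cams.pkl","rb"))
s,d=snapshot("scene"),snapshot("side")
for a,b in((S,s),(D,d)):
    e=cv2.absdiff(cv2.GaussianBlur(bgr(a),(5,5),0),cv2.GaussianBlur(bgr(b),(5,5),0)).max(2); print(e.max(),(e>25).sum(),np.argwhere(e>25)[:5])
draw(s,bgr(s),P,280,100,400,220,5,"f1")
I=cv2.imread("pics/scene0.png");e=cv2.absdiff(bgr(s),I).max(2)
for n,(u0,u1,v0,v1) in dict(cup=(194,219,150,183),tape=(250,277,143,165),fig=(275,300,240,273)).items():
    print(n,np.median(e[v0:v1,u0:u1]),e[v0:v1,u0:u1].max())
E
```

```text
27 4 [[ 10 216]
 [ 11 216]
 [ 11 217]
 [ 12 217]]
33 14 [[116 338]
 [117 338]
 [117 339]
 [118 338]
 [118 339]]
cup 6.0 103
tape 8.0 169
fig 5.0 85
```

View pics/f1.png

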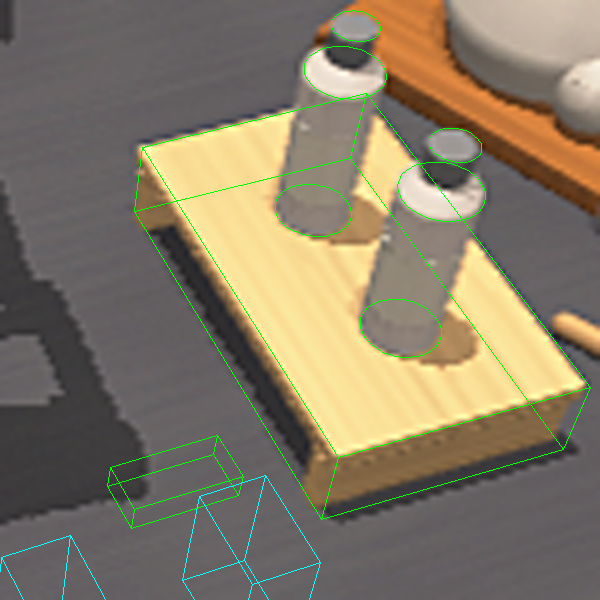

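```bash
python3 -c "
from plant import *
print(finish_job())"
```

```text
the job is handed in; nothing more can be done
None
```

The bench is cleared and the job was handed in at about 41 s; the simulator gave no verdict. Two tins and two bottles were there (the third tin was absent).

- **Tins:** I pushed each lid until the fingertips stopped hard 76.1 mm up, at 18–21 N. I then stood both tins near the middle of the tray, upright.
- **Bottles:** Both stand upright on the riser, matching outlines projected at the spots where I set them down.
- **Ear defenders:** They hang by the headband pad near the middle of the pipe, one cup on each side. They look level, and the cups are clear of the bench.
- **Rest and bystanders:** Pictures about 0.9 s apart showed only traces of change, all away from the pieces I placed. The cup, tape and wax figure look to be where they started. I judged that by eye, because shadows spoiled the pixel comparison with the first picture.

**Checks that disagreed:**
- The wrist camera showed bottle1 about 10 mm or more off, near the edge of its view; the scene and side cameras agreed with each other, so I trusted those.
- The wrist camera put the headband pad 4–9 mm from my first estimate. I gripped it slightly off centre and corrected for that when hanging it.
- I saw no tin knocked aside.

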